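# Change the baskets on the drying rack and set the lamp

### The arm

A 7-joint arm with a two-finger parallel gripper is mounted at the origin on the work surface. World frame = base frame: x ahead of the robot, y to its left, z up, the work surface at z = 0. Lengths are in m, angles in rad, forces in N, time in s.
With the tool pointing down it reaches from about 0.4 to 0.85 m from the base axis. Payload 4.4 kg.
Tool frame: the origin (TCP) lies on the front face of the gripper's body, between the roots of the fingers; the fingertips stand 97 mm ahead of it and the grasp point (between the pads) lies 78 mm ahead of it; z points along the fingers, y is the line along which they close (so a half turn about z gives the same grasp; the last joint's range is limited). The gripper opens to 94 mm and grips with 3 to 60 N. Pads are 16 mm wide; open, the fingers measure 119 mm over their backs; the gripper's body (75 mm by 177 mm) begins 78 mm behind the grasp point.
Start: joints at [-0.066, 0.628, 0.038, 1.517, -0.027, 0.996, -0.02], TCP at [0.65, 0, 0.303] pointing down, gripper open.
Joint ranges: [-3.06, 3.06], [-0.37, 2.12], [-1.25, 1.32], [0.18, 2.47], [-1.1, 4.24], [0.23, 1.98], [-2.94, 2.94]. Speed limits (rad/s): [2.57, 2.57, 3.14, 3.14, 3.14, 3.14, 3.14].

### API

Orientations are given as a unit quaternion [w, x, y, z].
In Python, from workcell import * gives the robot as it stands.
- The arm moves only by the tool apply_moves, never from a script. Its argument "moves" is a list of rows, each a list of 2 entries, a list of its own where there are three numbers: the shift along the tool's x, y, z each as a share of 0.12 m, from -1 to 1, then the turn, a rotation vector about the tool's x, y, z each as a share of 90 degrees, from -1 to 1. In form: [[[x, y, z], [wx, wy, wz]], ...]. A call has 1 to 10 rows; each row is the pose to reach, as a shift and turn from the pose commanded when the call began, along the tool's axes at that moment; what a row does not reach only later rows make up. A row lasts 1/12 s, in which the tool goes at most 41.7 mm and 7.16 degrees, less where a joint would pass 70% of its speed; a pose out of reach is approached as far as the arm can. A call with a number of a shift or a turn outside -1 to 1 is refused whole. A call with a gripper value outside its range is refused whole. "hand" is the opening, from -1 (shut) to 1 (fully open), set as the call begins (left out, the last holds). The fingers move at their own pace and stop on an object; "squeeze" is the grip in N (left out, the last holds). Time passes only in rows, so rows that repeat a pose let the fingers close. It gives the time, the measured TCP pose, the force, the opening and the grip force at its end, in the units of the state.
- get_state(): the state, without advancing time (a new reading comes with each control period).
- grab_frame(name): name is "scene" or "side" or "wrist"; returns a dict with "image" (480x640x3 uint8, blue, green, red), "depth" (480x640 float32, m along the optical axis (not along the pixel's ray), 0 where there is no reading), "intrinsics" (3x3 intrinsics, pixels), "world_to_cam" (4x4, takes a point from world to camera coordinates); the wrist camera has in their place "tool_from_camera" (4x4, takes a point from camera to tool coordinates, whose origin is the TCP and whose axes are the flange's). Camera axes: x right, y up, looking along -z (the intrinsics and any distortion apply to the point x, -y, -z); pixel columns grow to the right and rows downward; lengths in m; the calibration is good to about 2 mm. A picture is of the moment at which its call begins: read the wrist's pose just before it.
- close_job(): hands the job in; it is judged then, once.
The state is a dict: "clock": time; "joint_pos": joint angles; "qd": joint speeds; "effort": joint torques, N m; "tool_pos": TCP position; "tool_rot": TCP orientation; "contact_force": force on the tool from outside, world axes, zero at the start; "wrist_torque": the same for the moment, N m; "opening": finger opening in m; "finger_force": force on a finger pad.
Only numpy, scipy, OpenCV 4.12 (cv2) and the standard library are available. Lean on these libraries where they do the work, as an engineer would, in place of code of your own. Each camera call takes 0.05 s, during which the arm holds its last target. There are 200 camera calls.

### The job

Take the dry baskets off the drying rack and stand them upright on the dark board, hang all the freshly painted baskets from the table on the rack by their handles, one to a hook, and swing and tilt the lamp's head so that its beam points at the middle of where a basket hangs on the middle hook. When all that is done, start the lamp's timer by pushing its plunger fully down for a moment and letting it come back up. Do not knock over the nesting-doll blanks.

Things in the scene. Friction and masses are not known exactly. Their poses are not given: they have to be found in the camera images.
- fresh1_bar (a point): Plain wooden trug (all alike): open box 80 x 130 x 40 mm high (x, y, z), 0.1 to 0.2 kg, with a rigid arch handle of 10 mm round bar in its middle y-z plane: top bar 115 mm above the underside, level for y = +-50 mm, then down to uprights at y = +-60 mm. Freshly painted; two or three of fresh1-3 start standing at the left. This point: middle of the top bar.
- fresh2_bar (a point): Plain wooden trug (all alike): open box 80 x 130 x 40 mm high (x, y, z), 0.1 to 0.2 kg, with a rigid arch handle of 10 mm round bar in its middle y-z plane: top bar 115 mm above the underside, level for y = +-50 mm, then down to uprights at y = +-60 mm. Freshly painted; two or three of fresh1-3 start standing at the left. This point: middle of the top bar.
- fresh3_bar (a point): Plain wooden trug (all alike): open box 80 x 130 x 40 mm high (x, y, z), 0.1 to 0.2 kg, with a rigid arch handle of 10 mm round bar in its middle y-z plane: top bar 115 mm above the underside, level for y = +-50 mm, then down to uprights at y = +-60 mm. Freshly painted; two or three of fresh1-3 start standing at the left. This point: middle of the top bar.
- dry1: Plain wooden trug (all alike): open box 80 x 130 x 40 mm high (x, y, z), 0.1 to 0.2 kg, with a rigid arch handle of 10 mm round bar in its middle y-z plane: top bar 115 mm above the underside, level for y = +-50 mm, then down to uprights at y = +-60 mm. Dry; two of dry1-3 start hung on any two hooks. Origin: centre of the underside.
- dry2: Plain wooden trug (all alike): open box 80 x 130 x 40 mm high (x, y, z), 0.1 to 0.2 kg, with a rigid arch handle of 10 mm round bar in its middle y-z plane: top bar 115 mm above the underside, level for y = +-50 mm, then down to uprights at y = +-60 mm. Dry; two of dry1-3 start hung on any two hooks. Origin: centre of the underside.
- dry3: Plain wooden trug (all alike): open box 80 x 130 x 40 mm high (x, y, z), 0.1 to 0.2 kg, with a rigid arch handle of 10 mm round bar in its middle y-z plane: top bar 115 mm above the underside, level for y = +-50 mm, then down to uprights at y = +-60 mm. Dry; two of dry1-3 start hung on any two hooks. Origin: centre of the underside.
- board: Dark wooden board lying fixed on the table, 180 x 240 x 8 mm (its x, y, z), for the dry baskets; room for two side by side along its y, handles along its x. Origin: centre of its underside; z up, x away from the robot.
- rack: Drying rack: 300 x 150 mm wooden foot, fixed, with three hooks 160 mm apart in a row along its y under one rail. A hook is a double prong: two 8 mm steel rods 56 mm apart, run to -x from the rail, dipped in a saddle, tips turned up. Origin: on the table below the middle hook's point; x points away from the robot, z up.
- hook1 (a point): The hook at the +y end: the place for a hung basket's bar middle, 245 mm above the table; axes as the rack's. Two rods at y = +-28 mm form a saddle: 9 mm below this point for x = +-24 mm, rising by x = +-34 mm to 17 mm above it; rail 68 mm behind (+x). Bring the bar in from -x, 22 to 58 mm above this point (box below the rods), then lower it; take it off the other way.
- hook2 (a point): The middle hook: the place for a hung basket's bar middle, 245 mm above the table; axes as the rack's. Two rods at y = +-28 mm form a saddle: 9 mm below this point for x = +-24 mm, rising by x = +-34 mm to 17 mm above it; rail 68 mm behind (+x). Bring the bar in from -x, 22 to 58 mm above this point (box below the rods), then lower it; take it off the other way.
- hook3 (a point): The hook at the -y end: the place for a hung basket's bar middle, 245 mm above the table; axes as the rack's. Two rods at y = +-28 mm form a saddle: 9 mm below this point for x = +-24 mm, rising by x = +-34 mm to 17 mm above it; rail 68 mm behind (+x). Bring the bar in from -x, 22 to 58 mm above this point (box below the rods), then lower it; take it off the other way.
- rack_aim (a point): The point the lamp has to shine at: 90 mm below the middle hook's point, the middle of the box of a basket hanging there (whether or not one does). Axes as the rack's.
- lamp_pivot (a point): The white spot lamp's head: the point where the swivel (vertical) axis and the tilt (level) axis meet, 220 mm above the table. Axes turn with the head: x is the beam's axis and runs from here out through the middle of the shade's mouth (130 mm ahead, 100 mm wide), y along the tilt axis (left), z up out of the head's top. The lamp stands on a fixed round foot, 130 mm wide.
- lamp_bar (a point): Middle of the grab bar over the lamp's head: a 10 mm round steel bar along the head's y, 90 mm long, at x = 80, y = 0, z = 85 mm in the head's axes (35 mm clear above the shade). Held here the head can be swung and tilted at once; the bar may turn between the fingers. Axes as lamp_pivot.
- lamp_swivel (a joint): Swivel angle of the lamp's head, rad: grows as the head turns to the left (counter-clockwise from above), range -1.5 to 1.2; its zero differs from start to start. Stiff (0.25 N m friction): it stays where it is left.
- lamp_tilt (a joint): Tilt angle of the lamp's head, rad: 0 = beam level, positive = beam pointing down, range -0.3 to 1.0. Stiff (0.35 N m friction): it stays where it is left.
- plunger (a joint): Travel of the timer's sprung plunger, m: 0 = up, 0.015 = fully down on its stop. It takes 3 N to start and 8 N to hold down, and springs back when let go.
- plunger_top (a point): Middle of the top of the timer's plunger, a black mushroom 46 mm wide, which moves straight down; 84 mm above the table when up. It stands on a grey box 85 x 85 x 50 mm, fixed to the table at its right front.
- doll1: Bystander: an unpainted wooden nesting-doll blank, 68 mm wide, 116 mm high, standing loose on the table. Origin: centre of its underside; z up. Must not be knocked over.
- doll2: Bystander: an unpainted wooden nesting-doll blank, 68 mm wide, 116 mm high, standing loose on the table. Origin: centre of its underside; z up. Must not be knocked over.
- doll3: Bystander: an unpainted wooden nesting-doll blank, 68 mm wide, 116 mm high, standing loose on the table. Origin: centre of its underside; z up. Must not be knocked over.

How it is judged:
By the outcome, as a careful person would: the job done as asked, in the order asked, and still so for the second after the job is handed in, with the robot touching nothing.
Of fresh1, fresh2, fresh3 only 2 to 3 are there at a start; the rules pass over those that are not, and their reading is None.
Of dry1, dry2, dry3 only 2 to 2 are there at a start; the rules pass over those that are not, and their reading is None.
At some moment in a run one of fresh1, fresh2, fresh3, dry1, dry2, dry3 may be knocked a few centimetres aside while the robot is not near it.
Once in a run the grip may slacken for a moment while it holds something.
It also fails if it takes over 210 s, if anything falls off the work surface, if the arm or the gripper's body presses on something with over 40 N, if the wrist force passes 120 N, or if a joint passes its speed limit or range.

## Working session

There is one attempt and no reset: what is moved stays moved. The work goes in short steps, Python scripts to look and compute and a tool call to move; the robot and the scene stay as the last step left them, time stands still between calls to the robot, and variables do not carry over. Pictures are saved under pics/ and viewed, at most 14 in all, crops included, and the job is handed in when it is done.

Besides the shell and the picture viewer there is one more tool, called after ">>>" as a command line: name --argument value ..., lists and objects as JSON in quotes. apply_moves: Moves the arm, as the interface text tells. Shift numbers are shares of 0.12 m and turn numbers shares of 90 degrees, none past 1 either way. Its arguments: {"type":"object","properties":{"moves":{"type":"array"},"hand":{"type":"number"},"squeeze":{"type":"number"}},"required":["moves"]}

```bash
ls; mkdir -p pics
cat > h.py <<'E'
from workcell import *
import numpy as np, cv2
from scipy.spatial.transform import Rotation as R
def cloud(name):
    s=get_state(); f=grab_frame(name); d=f["depth"]; K=np.array(f["intrinsics"])
    v,u=np.mgrid[0:480,0:640]
    P=np.stack([(u-K[0,2])/K[0,0]*d,-(v-K[1,2])/K[1,1]*d,-d],-1)
    if name=="wrist":
        T=np.array(f["tool_from_camera"]); q=s["tool_rot"]
        M=np.eye(4); M[:3,:3]=R.from_quat([q[1],q[2],q[3],q[0]]).as_matrix(); M[:3,3]=s["tool_pos"]; T=M@T
    else: T=np.linalg.inv(np.array(f["world_to_cam"]))
    W=P@T[:3,:3].T+T[:3,3]; W[d<=0]=np.nan
    return f["image"],W
E
python3 - <<'E'
from h import *
print(get_state())
for n in("scene","side"):
    im,W=cloud(n); cv2.imwrite(f"pics/{n}0.png",im); np.save(f"{n}0.npy",W)
    f=grab_frame(n); print(n,np.round(np.linalg.inv(np.array(f["world_to_cam"])),3).tolist(),np.array(f["intrinsics"]).tolist(),f.keys())
E
```

```text
pics
{'clock': 0.0, 'joint_pos': array([-0.0658058 ,  0.62929511,  0.0384498 ,  1.5183575 , -0.02698447,
        0.99630189, -0.01999219]), 'qd': array([ 0.00097229, -0.0011164 ,  0.00028833,  0.0009059 ,  0.00018048,
       -0.00071804,  0.00098729]), 'effort': array([ 1.05774864e-04, -5.49729431e+01,  1.14371493e+00, -1.86633307e+01,
       -5.21096285e-02,  2.37884105e-02,  1.36332897e-04]), 'tool_pos': array([6.49516359e-01, 2.69196746e-05, 3.01790537e-01]), 'tool_rot': array([-6.37841338e-04,  7.07100840e-01,  7.07112121e-01, -6.65515232e-04]), 'contact_force': array([-1.02724919, -0.3956956 , -0.21117557]), 'wrist_torque': array([-0.07776275, -0.02850479,  0.0094154 ]), 'finger_force': 0.0, 'opening': 0.0942322801363686}
scene [[-0.855, -0.367, 0.368, 0.936], [0.519, -0.623, 0.585, 0.685], [0.015, 0.691, 0.723, 1.011], [0.0, 0.0, 0.0, 1.0]] [[463.17158729987506, 0.0, 323.3981048698263], [0.0, 463.17158729987506, 243.13651308293643], [0.0, 0.0, 1.0]] dict_keys(['image', 'depth', 'intrinsics', 'world_to_cam'])
side [[0.999, 0.026, -0.031, 0.504], [-0.039, 0.777, -0.628, -0.588], [0.008, 0.629, 0.777, 0.939], [0.0, 0.0, 0.0, 1.0]] [[435.3424534316157, 0.0, 319.25112591005717], [0.0, 435.3424534316157, 249.53650775324942], [0.0, 0.0, 1.0]] dict_keys(['image', 'depth', 'intrinsics', 'world_to_cam'])
```

View pics/scene0.png

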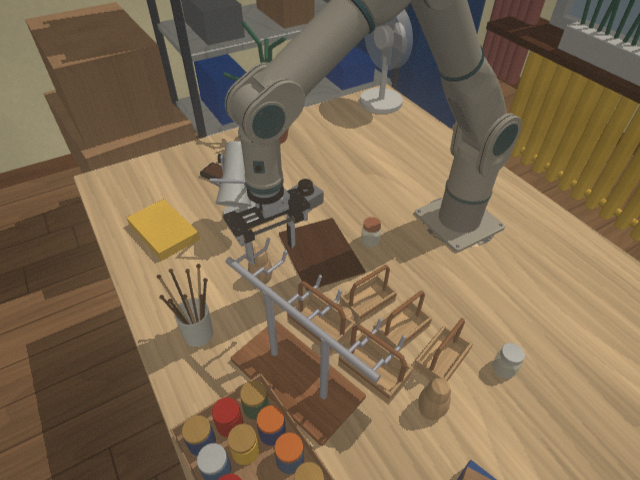

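View pics/side0.png

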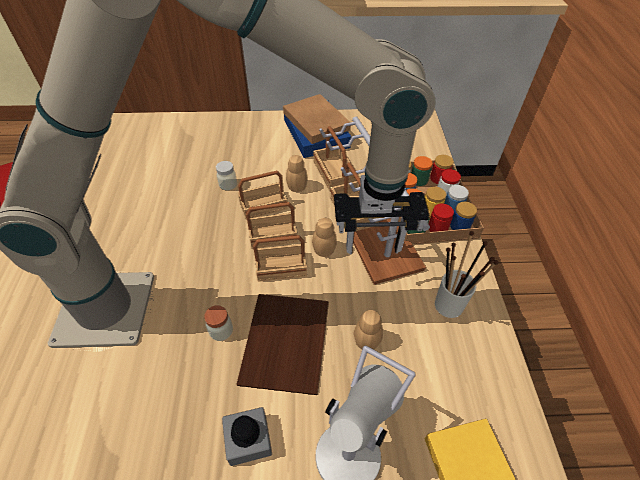

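```bash
cat >> h.py <<'E'
def topmap(Ws,fn,x0=0.2,x1=1.0,y0=-.55,y1=.55,res=.002,zmax=.4,scale=1):
    H=np.zeros((int((x1-x0)/res),int((y1-y0)/res)),np.float32)
    for W in Ws:
        p=W.reshape(-1,3); p=p[np.isfinite(p).all(1)]
        i=((x1-p[:,0])/res).astype(int); j=((y1-p[:,1])/res).astype(int)
        ok=(i>=0)&(i<H.shape[0])&(j>=0)&(j<H.shape[1])&(p[:,2]<zmax)
        np.maximum.at(H,(i[ok],j[ok]),p[ok,2].astype(np.float32))
    im=cv2.applyColorMap((np.clip(H/.3,0,1)*255).astype(np.uint8),cv2.COLORMAP_JET)
    im=cv2.resize(im,None,fx=scale,fy=scale,interpolation=cv2.INTER_NEAREST)
    s=scale/res
    for x in np.arange(np.ceil(x0*10)/10,x1,.1):
        r=int((x1-x)*s); cv2.line(im,(0,r),(im.shape[1],r),(90,90,90),1); cv2.putText(im,f"{x:.1f}",(2,r),0,.4,(255,255,255),1)
    for y in np.arange(np.ceil(y0*10)/10,y1,.1):
        c=int((y1-y)*s); cv2.line(im,(c,0),(c,im.shape[0]),(90,90,90),1); cv2.putText(im,f"{y:.1f}",(c,10),0,.4,(255,255,255),1)
    cv2.imwrite(fn,im); return H
E
python3 - <<'E'
from h import *
Ws=[np.load(f"{n}0.npy") for n in("scene","side")]
topmap(Ws,"pics/top0.png",scale=1.4)
E
```

```text
(no output)
```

View pics/top0.png

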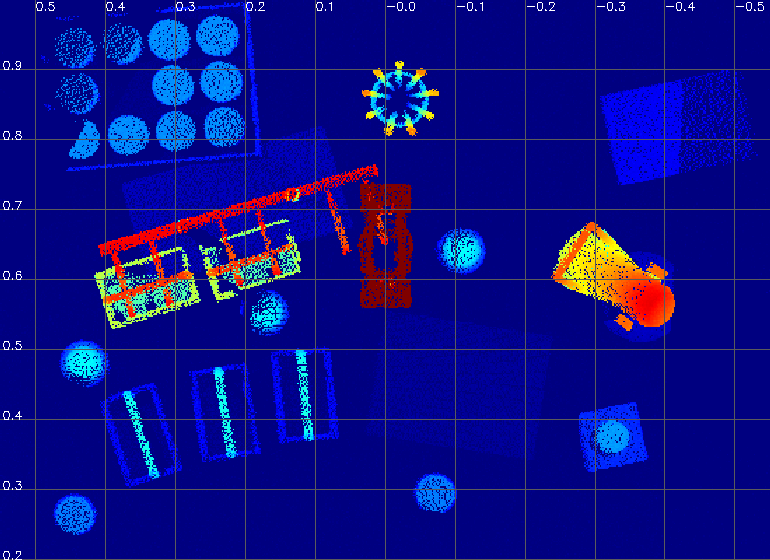

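```bash
cat >> h.py <<'E'
def pca(p):
    c=p.mean(0); u,s,vt=np.linalg.svd(p-c,full_matrices=False); return c,vt[0]
def box(Ws,x,y,z):
    p=np.concatenate([W.reshape(-1,3) for W in Ws]); p=p[np.isfinite(p).all(1)]
    return p[(p[:,0]>x[0])&(p[:,0]<x[1])&(p[:,1]>y[0])&(p[:,1]<y[1])&(p[:,2]>z[0])&(p[:,2]<z[1])]
def mid(p,d):
    d=d[:2]/np.linalg.norm(d[:2]); n=np.array([-d[1],d[0]]); c=np.median(p[:,:2],0)
    t=(p[:,:2]-c)@d; w=(p[:,:2]-c)@n
    return c+d*(np.percentile(t,1)+np.percentile(t,99))/2+n*np.median(w), np.ptp(np.percentile(t,[1,99])), np.percentile(p[:,2],[5,50,98])
E
cat > m1.py <<'E'
from h import *
Ws=[np.load(f"{n}0.npy") for n in("scene","side")]
for n,x,y in(("f1",(.3,.46),(.3,.39)),("f2",(.32,.49),(.2,.27)),("f3",(.35,.52),(.08,.17))):
  for W,nm in zip(Ws,("scene","side")):
    p=box([W],x,y,(.1,.14)); c,d=pca(p); m=mid(p,d); print(n,nm,len(p),m[0].round(4),"len",m[1].round(3),"z",m[2].round(4),"yaw",np.degrees(np.arctan2(d[1],d[0])).round(1)%180)
    q=box([W],(x[0]-.01,x[1]+.01),(y[0]-.03,y[1]+.03),(.03,.045)); r=cv2.minAreaRect(q[:,:2].astype(np.float32)); print("   box",np.round(r[0],4),np.round(r[1],3),round(r[2],1))
# rail
p=box(Ws,(.6,.8),(0.0,.43),(.255,.34)); c,d=pca(p)
d=np.array([-.115,.39,0]);d/=np.linalg.norm(d); n=np.array([d[1],-d[0],0])
for _ in range(3):
    w=(p-np.array([.70,.21,0]))@n
    h,e=np.histogram(w,np.arange(-.1,.1,.004)); k=e[h.argmax()]+.002
    r=p[abs(w-k)<.012]; c,d=pca(r); d=d*np.sign(d[1]); n=np.array([d[1],-d[0],0]); n/=np.linalg.norm(n)
print("rail",c,d,"yaw",np.degrees(np.arctan2(-d[0],d[1])),"z",np.percentile(r[:,2],[2,50,98]),"ends",[(r[:,:2]@d[:2]).min(),(r[:,:2]@d[:2]).max()])
dd=d[:2]/np.linalg.norm(d[:2]); nn=n[:2]
q=box(Ws,(.5,.8),(-.03,.45),(.2,.34)); t=(q[:,:2]-c[:2])@dd; w=(q[:,:2]-c[:2])@nn
print("rail width", np.percentile(w[(abs(w)<.02)&(q[:,2]>.27)],[2,98]))
for a,b in((-.11,-.09),(-.055,-.035),(-.03,-.015)):
    s=t[(w>a)&(w<b)]; h,e=np.histogram(s,np.arange(-.26,.26,.005)); print(a,[(round(e[i]+.0025,3),int(h[i])) for i in range(len(h)) if h[i]>8])
np.savez("rack0.npz",c=c,d=dd,n=nn)
E
python3 m1.py
```

```text
f1 scene 219 [0.3829 0.3521] len 0.117 z [0.1044 0.1182 0.122 ] yaw 17.9
   box [0.3869 0.3232] [0.136 0.144] 15.7
f1 side 169 [0.379  0.3465] len 0.122 z [0.1036 0.117  0.122 ] yaw 18.0
   box [0.3858 0.3481] [0.151 0.161] 86.3
f2 scene 200 [0.4118 0.2323] len 0.12 z [0.1048 0.1178 0.122 ] yaw 8.4
   box [0.4049 0.2497] [0.138 0.121] 8.8
f2 side 193 [0.4111 0.2272] len 0.123 z [0.1031 0.117  0.1217] yaw 9.400000000000006
   box [0.4047 0.2485] [0.136 0.124] 9.1
f3 scene 184 [0.4373 0.1185] len 0.118 z [0.1042 0.1177 0.1225] yaw 5.3
   box [0.4278 0.14  ] [0.146 0.128] 3.8
f3 side 214 [0.436  0.1127] len 0.122 z [0.1049 0.1174 0.1226] yaw 5.599999999999994
   box [0.4421 0.1394] [0.175 0.136] 4.7
rail [0.6946946  0.23685486 0.26351332] [-2.81895600e-01  9.59444723e-01  8.32859288e-04] yaw 16.373378485668475 z [0.25647047 0.26415752 0.26766441] ends [np.float64(-0.20291335961473442), np.float64(0.20978938556835786)]
rail width [-0.01998102 -0.01681119]
-0.11 [(np.float64(-0.248), 22), (np.float64(-0.242), 51), (np.float64(-0.238), 13), (np.float64(-0.217), 45), (np.float64(-0.212), 35
[... 367 characters left out ...]
), (np.float64(-0.227), 14), (np.float64(-0.222), 37), (np.float64(-0.217), 24), (np.float64(-0.212), 42), (np.float64(-0.207), 25), (np.float64(-0.202), 52), (np.float64(-0.197), 34), (np.float64(-0.162), 16), (np.float64(-0.157), 35), (np.float64(-0.052), 31), (np.float64(-0.002), 13), (np.float64(0.003), 32), (np.float64(0.103), 34), (np.float64(0.108), 35), (np.float64(0.158), 32), (np.float64(0.163), 35)]
-0.03 [(np.float64(-0.217), 9), (np.float64(-0.212), 27), (np.float64(-0.207), 28), (np.float64(-0.202), 32), (np.float64(-0.157), 19), (np.float64(-0.052), 19), (np.float64(0.003), 23), (np.float64(0.103), 23), (np.float64(0.108), 24), (np.float64(0.158), 22), (np.float64(0.163), 30)]
```

```bash
cat > m2.py <<'E'
from h import *
Ws=[np.load(f"{n}0.npy") for n in("scene","side")]
z=np.load("rack0.npz");c,d,n=z["c"],z["d"],z["n"]
for nm,W in zip(("scene","side"),Ws):
    q=box([W],(.5,.8),(-.03,.45),(.2,.34)); t=(q[:,:2]-c[:2])@d; w=(q[:,:2]-c[:2])@n
    sel=np.zeros(len(t),bool)
    for k in(.105,.16,-.053,.001,-.159): sel|=abs(t-k)<.006
    print(nm)
    for a in np.arange(-.124,.03,.006):
        s=sel&(w>=a)&(w<a+.006)
        if s.sum()>3: print(f"{a+.003:.3f} {s.sum()} {np.percentile(q[s,2],50):.3f} {np.percentile(q[s,2],95):.3f}")
    # bars
    for k in(.1325,-.0265):
        s=(abs(t-k)<.018)&(q[:,2]>.225)&(q[:,2]<.265)&(w<-.04); print("bar",k,s.sum(),np.median(w[s]),np.percentile(q[s,2],[5,50,95]))
        s=(abs(t-k)<.07)&(q[:,2]>.2)&(q[:,2]<.262)&(w<-.04)&(w>-.11)&(abs(abs(t-k)-.028)>.008); tt=t[s]; print("  ext",np.percentile(tt,[1,99]),np.median(w[s&(t<k-.03)]),np.median(w[s&(t>k+.03)]))
# board
im=cv2.imread("pics/side0.png"); W=Ws[1]
m=(im.sum(2)<170)&(abs(W[...,2]-.008)<.006)&(abs(W[...,1]+.1)<.17)&(abs(W[...,0]-.45)<.15)
m=cv2.morphologyEx(m.astype(np.uint8),cv2.MORPH_OPEN,np.ones((3,3)))
r=cv2.minAreaRect(W[m>0][:,:2].astype(np.float32)); print("board",m.sum(),r)
p=box(Ws,(.3,.45),(-.38,-.24),(.06,.1)); print("plunger",len(p),p[:,:2].min(0),p[:,:2].max(0),np.percentile(p[:,2],[50,98]))
# lamp
for nm,W in zip(("scene","side"),Ws):
  p=box([W],(.5,.75),(-.45,-.15),(.1,.4)); print(nm,len(p),p.min(0),p.max(0))
E
python3 m2.py
python3 - <<'E'
from h import *
im=cv2.imread("pics/side0.png")[330:480,290:440]; cv2.imwrite("pics/lampc.png",cv2.resize(im,None,fx=4,fy=4,interpolation=cv2.INTER_CUBIC))
E
```

```text
scene
-0.109 4 0.258 0.260
-0.103 81 0.259 0.263
-0.097 112 0.248 0.257
-0.091 72 0.239 0.245
-0.085 37 0.239 0.241
-0.079 26 0.248 0.251
-0.073 99 0.247 0.251
-0.067 79 0.241 0.249
-0.061 58 0.239 0.241
-0.055 48 0.239 0.241
-0.049 40 0.239 0.242
-0.043 49 0.244 0.253
-0.037 67 0.260 0.262
-0.031 57 0.261 0.263
-0.025 58 0.261 0.263
-0.019 58 0.261 0.263
-0.013 58 0.261 0.263
-0.007 52 0.264 0.267
-0.001 89 0.265 0.267
0.005 109 0.262 0.266
bar 0.1325 99 -0.07004921283602028 [0.24375135 0.24842716 0.25119573]
  ext [0.06680536 0.1937992 ] -0.068012140759334 -0.07053712112459452
bar -0.0265 78 -0.074376050828068 [0.24441736 0.2482143  0.25060893]
  ext [-0.08727444  0.03906227] -0.07195198737364175 -0.0751419575832225
side
-0.109 11 0.260 0.262
-0.103 55 0.254 0.262
-0.097 54 0.243 0.252
-0.091 31 0.239 0.242
-0.085 37 0.238 0.242
-0.079 51 0.240 0.250
-0.073 37 0.247 0.251
-0.067 14 0.238 0.248
-0.061 24 0.238 0.240
-0.055 27 0.238 0.240
-0.049 30 0.238 0.244
-0.043 37 0.247 0.258
-0.037 33 0.257 0.262
-0.031 17 0.260 0.262
-0.025 13 0.259 0.262
-0.019 15 0.261 0.262
-0.013 15 0.261 0.263
-0.007 20 0.263 0.266
-0.001 15 0.266 0.268
bar 0.1325 36 -0.07480849601697752 [0.24463238 0.24830624 0.25152535]
  ext [0.06318537 0.18882938] -0.07237656694640865 -0.07587958808516992
bar -0.0265 42 -0.07897709117526087 [0.24497907 0.24866472 0.25052661]
  ext [-0.04479709  0.03572257] nan -0.07974035108578079
board 6903 ((0.44942396879196167, -0.10581718385219574), (0.24217164516448975, 0.178998202085495), 81.26245880126953)
plunger 615 [ 0.35398852 -0.34745639] [ 0.39954846 -0.29875388] [0.08266737 0.0864585 ]
scene 1647 [ 0.55340667 -0.40297733  0.10189127] [ 0.68301478 -0.2372373   0.26911354]
side 4958 [ 0.52826361 -0.41388055  0.1224096 ] [ 0.68359537 -0.24164259  0.26980052]
  return _methods._mean(a, axis=axis, dtype=dtype,
  ret = ret.dtype.type(ret / rcount)
```

View pics/lampc.png

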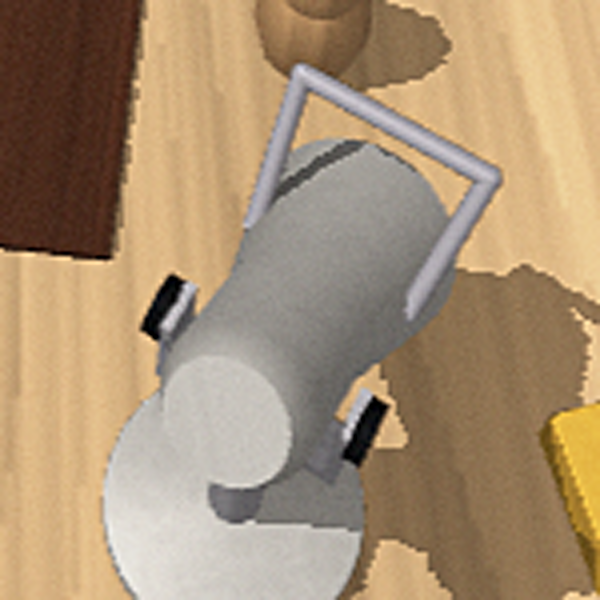

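```bash
cat >> h.py <<'E'
def plan(*wps):
    """wps: (grasp x,y,z, tool-y yaw deg[, metres per row]); tool straight down; prints one call per line: full shift/turn shares and rows"""
    s=get_state(); q=s["tool_rot"]; Rm=R.from_quat([q[1],q[2],q[3],q[0]]); p=np.array(s["tool_pos"])
    print("now grasp",(p+Rm.apply([0,0,.078])).round(4),"yaw",np.degrees(np.arctan2(*Rm.as_matrix()[[1,0],[1,1]])).round(1),"open",round(s["opening"],4),"t",round(s["clock"],1))
    for w in wps:
        v=w[4] if len(w)>4 else .03
        a=np.radians(w[3]); ty=np.array([np.cos(a),np.sin(a),0]); tz=np.array([0,0,-1.]); T=R.from_matrix(np.stack([np.cross(ty,tz),ty,tz],1))
        goal=np.array(w[:3])+[0,0,.078]
        while 1:
            ds=Rm.inv().apply(goal-p)/.12; dr=(Rm.inv()*T).as_rotvec()/(np.pi/2)
            k=min(1,1/max(abs(ds).max(),abs(dr).max(),1e-9), 10*v/(np.linalg.norm(ds)*.12+1e-9), 10*7/90/(np.linalg.norm(dr)+1e-9))
            n=int(np.ceil(max(np.linalg.norm(ds*k)*.12/v, np.linalg.norm(dr*k)*90/7.01,1)-1e-6))
            a_,b_=(ds*k).round(3),(dr*k).round(3)
            print(w[:4],n,"[[[%g,%g,%g],[%g,%g,%g]]]"%(*a_,*b_)," /n: [%.4f,%.4f,%.4f] [%.4f,%.4f,%.4f]"%(*(a_/n),*(b_/n)))
            p=p+Rm.apply(a_*.12); Rm=Rm*R.from_rotvec(b_*np.pi/2)
            if k>=1: break
E
python3 - <<'E'
from h import *
plan((.65,0,.33,0,.04),(.591,.340,.33,16.4,.04),(.591,.340,.246,16.4))
E
```

```text
now grasp [0.6497 0.     0.2241] yaw -0.0 open 0.0938 t 0.2
(0.65, 0, 0.33, 0) 3 [[[-0,0.001,-0.882],[-0.001,-0,-0]]]  /n: [-0.0000,0.0003,-0.2940] [-0.0003,-0.0000,-0.0000]
(0.591, 0.34, 0.33, 16.4) 4 [[[1,-0.174,-0],[0,0,-0.064]]]  /n: [0.2500,-0.0435,-0.0000] [0.0000,0.0000,-0.0160]
(0.591, 0.34, 0.33, 16.4) 4 [[[1,-0.071,-0],[0,0,-0.064]]]  /n: [0.2500,-0.0177,-0.0000] [0.0000,0.0000,-0.0160]
(0.591, 0.34, 0.33, 16.4) 3 [[[0.858,0.025,-0],[0,0,-0.054]]]  /n: [0.2860,0.0083,-0.0000] [0.0000,0.0000,-0.0180]
(0.591, 0.34, 0.246, 16.4) 3 [[[-0,-0,0.7],[0,0,-0]]]  /n: [-0.0000,-0.0000,0.2333] [0.0000,0.0000,-0.0000]
```

>>> apply_moves --moves '[[[0,0,-0.44],[0,0,0]],[[0,0,-0.88],[0,0,0]],[[0,0,-0.88],[0,0,0]]]' --hand -0.1 --squeeze 30

```text
clock: 0.45
tool_pos: [0.651, -0.0001, 0.4124]
tool_rot: [0.002, 0.707, 0.707, 0.002]
contact_force: [0.7, 0.4, 1.4]
opening: 0.0774
finger_force: 0.0
```

>>> apply_moves --moves '[[[0.25,-0.04,0],[0,0,-0.016]],[[0.5,-0.087,0],[0,0,-0.032]],[[0.75,-0.13,0],[0,0,-0.048]],[[1,-0.174,0],[0,0,-0.064]]]'

```text
clock: 0.78
tool_pos: [0.6287, 0.1211, 0.4083]
tool_rot: [-0.0, 0.67, 0.742, 0.0]
contact_force: [0.9, 0.7, -0.3]
opening: 0.0504
finger_force: 0.0
```

>>> apply_moves --moves '[[[0.25,-0.018,0],[0,0,-0.016]],[[0.5,-0.035,0],[0,0,-0.032]],[[0.75,-0.053,0],[0,0,-0.048]],[[1,-0.071,0],[0,0,-0.064]]]'

```text
clock: 1.12
tool_pos: [0.6081, 0.2399, 0.4081]
tool_rot: [-0.0, 0.632, 0.775, -0.0]
contact_force: [0.3, 1.3, 0.1]
opening: 0.0422
finger_force: 0.0
```

>>> apply_moves --moves '[[[0.28,0.008,0],[0,0,-0.018]],[[0.57,0.016,0],[0,0,-0.036]],[[0.86,0.025,0],[0,0,-0.054]],[[0.86,0.025,0],[0,0,-0.054]],[[0.86,0.025,0],[0,0,-0.054]]]'

```text
clock: 1.53
tool_pos: [0.5895, 0.3431, 0.4075]
tool_rot: [-0.001, 0.597, 0.802, -0.0]
contact_force: [1.0, -0.4, -0.4]
opening: 0.0425
finger_force: 0.0
```

Run:
```python
from h import *
plan((.591,.340,.246,16.4))
im,W=cloud("wrist"); cv2.imwrite("pics/w1.png",im); im,W=cloud("scene")
z=np.load("rack0.npz");c,d,n=z["c"],z["d"],z["n"]
q=box([W],(.5,.8),(-.03,.45),(.2,.262)); t=(q[:,:2]-c[:2])@d; w=(q[:,:2]-c[:2])@n
for k in(.1325,-.0265):
    s=(abs(t-k)<.018)&(q[:,2]>.225)&(w<-.04)&(w>-.12); print(s.sum(),np.median(w[s]))
```

```text
now grasp [0.5894 0.3431 0.3295] yaw 16.7 open 0.0425 t 1.5
(0.591, 0.34, 0.246, 16.4) 3 [[[-0.029,0.005,0.696],[-0.001,-0.001,0.003]]]  /n: [-0.0097,0.0017,0.2320] [-0.0003,-0.0003,0.0010]
98 -0.06985086915680999
76 -0.0743018239585623
```

View pics/w1.png

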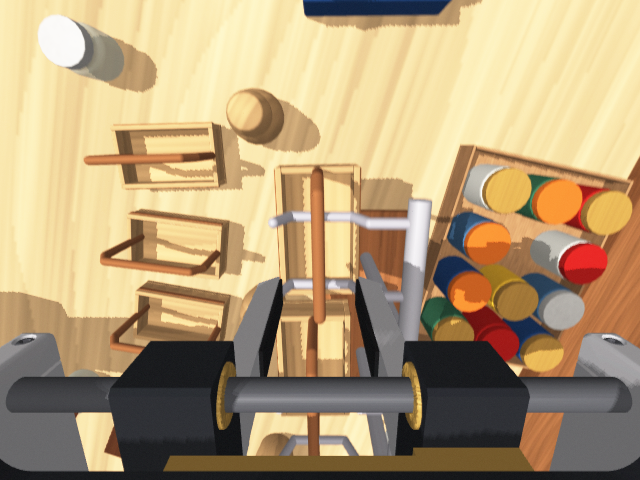

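>>> apply_moves --moves '[[[-0.01,0,0.24],[0,0,0]],[[-0.02,0,0.48],[0,0,0]],[[-0.02,0,0.7],[0,0,0]],[[-0.02,0,0.7],[0,0,0]],[[-0.02,0,0.7],[0,0,0]]]'

```text
clock: 2.05
tool_pos: [0.592, 0.3358, 0.3236]
tool_rot: [-0.0, 0.6, 0.8, -0.001]
contact_force: [-0.2, 0.4, 0.2]
opening: 0.0424
finger_force: 0.0
```

>>> apply_moves --moves '[[[0,0,0],[0,0,0]],[[0,0,0],[0,0,0]],[[0,0,0],[0,0,0]],[[0,0,0],[0,0,0]],[[0,0,0],[0,0,0]],[[0,0,0],[0,0,0]]]' --hand -1 --squeeze 40

```text
clock: 2.55
tool_pos: [0.5916, 0.3381, 0.325]
tool_rot: [0.0, 0.599, 0.801, 0.0]
contact_force: [-1.6, -0.5, 3.2]
opening: 0.0086
finger_force: 40.0
```

Run:
```python
from h import *
s=get_state(); print(s["contact_force"],s["finger_force"])
plan((.591,.340,.286,16.4,.012),(.474,.3055,.286,16.4,.015),(.46,.10,.286,16.4,.025),(.4403,-.165,.286,81.3,.02),(.4403,-.165,.126,81.3,.02))
```

```text
[-1.55050767 -0.4982854   3.20006156] 39.99200105667114
now grasp [0.5916 0.3381 0.247 ] yaw 16.4 open 0.0086 t 2.5
(0.591, 0.34, 0.286, 16.4) 4 [[[0.017,0,-0.325],[0,-0,-0]]]  /n: [0.0043,0.0000,-0.0813] [0.0000,-0.0000,-0.0000]
(0.474, 0.3055, 0.286, 16.4) 9 [[[-0.001,-1,-0],[0,-0,-0]]]  /n: [-0.0001,-0.1111,-0.0000] [0.0000,-0.0000,-0.0000]
(0.474, 0.3055, 0.286, 16.4) 1 [[[-0,-0.016,-0],[0,-0,-0]]]  /n: [-0.0000,-0.0160,-0.0000] [0.0000,-0.0000,-0.0000]
(0.46, 0.1, 0.286, 16.4) 6 [[[-1,-0.37,-0.001],[0,-0,-0]]]  /n: [-0.1667,-0.0617,-0.0002] [0.0000,-0.0000,-0.0000]
(0.46, 0.1, 0.286, 16.4) 4 [[[-0.61,-0.225,0],[0,-0,-0]]]  /n: [-0.1525,-0.0563,0.0000] [0.0000,-0.0000,-0.0000]
(0.4403, -0.165, 0.286, 81.3) 7 [[[-1,-0.377,-0],[0,0,-0.348]]]  /n: [-0.1429,-0.0539,-0.0000] [0.0000,0.0000,-0.0497]
(0.4403, -0.165, 0.286, 81.3) 7 [[[-0.706,-0.902,-0.001],[0,0,-0.373]]]  /n: [-0.1009,-0.1289,-0.0001] [0.0000,0.0000,-0.0533]
(0.4403, -0.165, 0.126, 81.3) 7 [[[0,-0.001,1],[0,0,-0]]]  /n: [0.0000,-0.0001,0.1429] [0.0000,0.0000,-0.0000]
(0.4403, -0.165, 0.126, 81.3) 3 [[[0,-0,0.333],[0,0,-0]]]  /n: [0.0000,-0.0000,0.1110] [0.0000,0.0000,-0.0000]
```

>>> apply_moves --moves '[[[0,0,-0.08],[0,0,0]],[[0.01,0,-0.16],[0,0,0]],[[0.015,0,-0.24],[0,0,0]],[[0.017,0,-0.33],[0,0,0]],[[0.017,0,-0.33],[0,0,0]]]'

```text
clock: 2.97
tool_pos: [0.592, 0.3407, 0.3672]
tool_rot: [0.001, 0.599, 0.801, 0.003]
contact_force: [0.9, -0.3, -1.0]
opening: 0.0087
finger_force: 40.0
```

>>> apply_moves --moves '[[[0,-0.07,0],[0,0,0]],[[0,-0.16,0],[0,0,0]],[[0,-0.27,0],[0,0,0]],[[0,-0.38,0],[0,0,0]],[[0,-0.5,0],[0,0,0]],[[0,-0.62,0],[0,0,0]],[[0,-0.74,0],[0,0,0]],[[0,-0.85,0],[0,0,0]],[[0,-0.94,0],[0,0,0]],[[0,-1,0],[0,0,0]]]'

```text
clock: 3.8
tool_pos: [0.4749, 0.3059, 0.3642]
tool_rot: [-0.0, 0.599, 0.801, -0.0]
contact_force: [-0.3, 0.5, -1.6]
opening: 0.0092
finger_force: 40.0
```

>>> apply_moves --moves '[[[-0.1,-0.04,0],[0,0,0]],[[-0.25,-0.09,0],[0,0,0]],[[-0.43,-0.16,0],[0,0,0]],[[-0.62,-0.23,0],[0,0,0]],[[-0.81,-0.3,0],[0,0,0]],[[-1,-0.37,0],[0,0,0]]]'

```text
clock: 4.3
tool_pos: [0.4675, 0.1763, 0.364]
tool_rot: [0.0, 0.599, 0.8, 0.0]
contact_force: [0.5, -0.4, -1.6]
opening: 0.0084
finger_force: 40.0
```

>>> apply_moves --moves '[[[-0.15,-0.06,0],[0,0,0]],[[-0.3,-0.11,0],[0,0,0]],[[-0.45,-0.17,0],[0,0,0]],[[-0.61,-0.23,0],[0,0,0]]]'

```text
clock: 4.63
tool_pos: [0.4616, 0.0986, 0.3641]
tool_rot: [0.0, 0.6, 0.8, 0.0]
contact_force: [-0.1, -0.1, -1.4]
opening: 0.0087
finger_force: 40.0
```

>>> apply_moves --moves '[[[-0.14,-0.05,0],[0,0,-0.05]],[[-0.28,-0.11,0],[0,0,-0.1]],[[-0.43,-0.16,0],[0,0,-0.15]],[[-0.57,-0.21,0],[0,0,-0.2]],[[-0.71,-0.27,0],[0,0,-0.25]],[[-0.86,-0.32,0],[0,0,-0.3]],[[-1,-0.377,0],[0,0,-0.348]]]'

```text
clock: 5.22
tool_pos: [0.4518, -0.0296, 0.3641]
tool_rot: [0.001, 0.36, 0.933, -0.0]
contact_force: [0.9, 0.1, -1.6]
opening: 0.0089
finger_force: 40.0
```

>>> apply_moves --moves '[[[-0.13,-0.17,0],[0,0,-0.06]],[[-0.26,-0.33,0],[0,0,-0.12]],[[-0.38,-0.49,0],[0,0,-0.18]],[[-0.5,-0.63,0],[0,0,-0.24]],[[-0.6,-0.76,0],[0,0,-0.3]],[[-0.66,-0.85,0],[0,0,-0.35]],[[-0.7,-0.9,0],[0,0,-0.373]],[[-0.706,-0.902,0],[0,0,-0.373]]]'

```text
clock: 5.88
tool_pos: [0.4409, -0.1677, 0.3639]
tool_rot: [0.0, 0.078, 0.997, -0.001]
contact_force: [0.6, -0.8, -1.1]
opening: 0.0087
finger_force: 40.0
```

```bash
cat > st.py <<'E'
from h import *
s=get_state(); print("F",np.round(s["contact_force"],1),s["finger_force"])
E
python3 - <<'E'
from h import *
plan((.4403,-.165,.126,81.3,.02))
im,W=cloud("side"); cv2.imwrite("pics/s1.png",im)
# board refit
m=(im.sum(2)<170)&(abs(W[...,2]-.008)<.006)&(abs(W[...,1]+.1)<.17)&(abs(W[...,0]-.45)<.15)
s=get_state();x,y=s["tool_pos"][:2]
p=box([W],(x-.09,x+.09),(y-.09,y+.09),(.14,.30)); 
for a in np.arange(.15,.3,.015):
    k=p[(p[:,2]>=a)&(p[:,2]<a+.015)]; print(round(a,3),len(k),k.min(0)[:2].round(3) if len(k) else'',k.max(0)[:2].round(3) if len(k) else '')
E
```

```text
now grasp [ 0.4409 -0.1678  0.2859] yaw 81.1 open 0.0087 t 5.9
(0.4403, -0.165, 0.126, 81.3) 7 [[[0.007,0.017,1],[-0.001,0,-0.002]]]  /n: [0.0010,0.0024,0.1429] [-0.0001,0.0000,-0.0003]
(0.4403, -0.165, 0.126, 81.3) 2 [[[0.002,0.006,0.333],[0,0,-0.001]]]  /n: [0.0010,0.0030,0.1665] [0.0000,0.0000,-0.0005]
0.15 0  
0.165 1445 [ 0.367 -0.22 ] [ 0.507 -0.132]
0.18 372 [ 0.367 -0.219] [ 0.507 -0.135]
0.195 701 [ 0.368 -0.219] [ 0.507 -0.131]
0.21 108 [ 0.368 -0.217] [ 0.505 -0.134]
0.225 33 [ 0.374 -0.184] [ 0.501 -0.163]
0.24 27 [ 0.492 -0.183] [ 0.501 -0.177]
0.255 26 [ 0.492 -0.183] [ 0.501 -0.177]
0.27 57 [ 0.456 -0.182] [ 0.5   -0.173]
0.285 95 [ 0.456 -0.182] [ 0.491 -0.166]
```

View pics/s1.png

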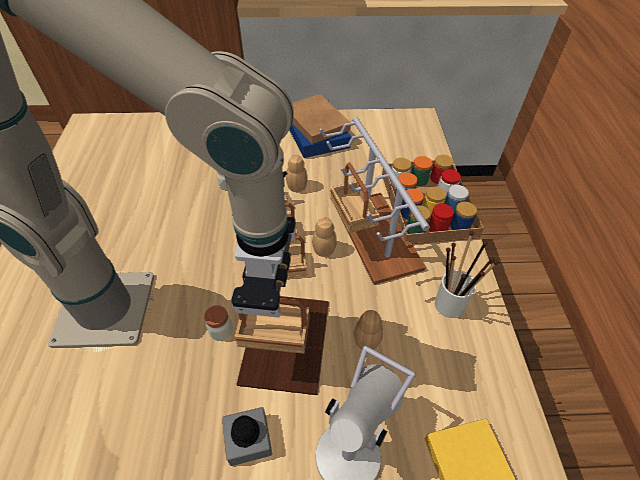

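>>> apply_moves --moves '[[[0,0.01,0.14],[0,0,0]],[[0,0.02,0.28],[0,0,0]],[[0,0.03,0.42],[0,0,0]],[[0,0.03,0.56],[0,0,0]],[[0,0.03,0.71],[0,0,0]],[[0,0.03,0.86],[0,0,0]],[[0,0.03,1],[0,0,0]]]'

```text
clock: 6.52
tool_pos: [0.4423, -0.1604, 0.2432]
tool_rot: [0.0, 0.076, 0.997, 0.0]
contact_force: [0.3, -0.5, -2.7]
opening: 0.0086
finger_force: 40.0
```

>>> apply_moves --moves '[[[0,0,0.1],[0,0,0]],[[0,0,0.2],[0,0,0]],[[0,0,0.28],[0,0,0]],[[0,0,0.32],[0,0,0]],[[0,0,0.325],[0,0,0]],[[0,0,0.325],[0,0,0]]]'

```text
clock: 7.02
tool_pos: [0.4424, -0.1607, 0.2049]
tool_rot: [0.0, 0.076, 0.997, 0.0]
contact_force: [0.7, -0.9, -1.3]
opening: 0.0088
finger_force: 40.0
```

```bash
python3 st.py
python3 - <<'E'
from h import *
plan((.4403,-.165,.124,81.3,.02))
E
```

```text
F [ 0.7 -0.9 -1.3] 39.98189985752106
now grasp [ 0.4424 -0.1607  0.1269] yaw 81.3 open 0.0088 t 7.0
(0.4403, -0.165, 0.124, 81.3) 1 [[[0.012,-0.038,0.025],[0,0,-0]]]  /n: [0.0120,-0.0380,0.0250] [0.0000,0.0000,-0.0000]
```

>>> apply_moves --moves '[[[0,-0.02,0.02],[0,0,0]],[[0,-0.02,0.025],[0,0,0]],[[0,-0.02,0.025],[0,0,0]]]'

```text
clock: 7.27
tool_pos: [0.4426, -0.1634, 0.2032]
tool_rot: [0.001, 0.076, 0.997, -0.0]
contact_force: [-1.1, 1.5, 6.2]
opening: 0.0087
finger_force: 40.0
```

>>> apply_moves --moves '[[[0,0,0],[0,0,0]],[[0,0,0],[0,0,0]],[[0,0,0],[0,0,0]],[[0,0,0],[0,0,0]],[[0,0,0],[0,0,0]]]' --hand -0.1

```text
clock: 7.68
tool_pos: [0.4418, -0.1635, 0.2019]
tool_rot: [0.0, 0.076, 0.997, -0.0]
contact_force: [-0.3, 0.0, 0.3]
opening: 0.0387
finger_force: 0.0
```

Run:
```python
from h import *
s=get_state();x,y,_=s["tool_pos"];y+=0
plan((x,y,.23,81.1,.04),(x,y,.34,81.1,.04),(.6286,.1897,.34,16.4,.04),(.6286,.1897,.246,16.4,.025))
```

```text
now grasp [ 0.4418 -0.1635  0.1239] yaw 81.3 open 0.0387 t 7.7
(np.float64(0.4417894519626834), np.float64(-0.16346533402695687), 0.23, 81.1) 3 [[[-0,-0,-0.884],[-0,0,0.002]]]  /n: [-0.0000,-0.0000,-0.2947] [-0.0000,0.0000,0.0007]
(np.float64(0.4417894519626834), np.float64(-0.16346533402695687), 0.34, 81.1) 3 [[[-0,-0,-0.917],[-0,0,-0]]]  /n: [-0.0000,-0.0000,-0.3057] [-0.0000,0.0000,-0.0000]
(0.6286, 0.1897, 0.34, 16.4) 4 [[[-0.344,1,0],[0,0,0.228]]]  /n: [-0.0860,0.2500,0.0000] [0.0000,0.0000,0.0570]
(0.6286, 0.1897, 0.34, 16.4) 4 [[[0.027,1,0],[0,0,0.216]]]  /n: [0.0067,0.2500,0.0000] [0.0000,0.0000,0.0540]
(0.6286, 0.1897, 0.34, 16.4) 4 [[[0.384,1,0],[0,0,0.231]]]  /n: [0.0960,0.2500,0.0000] [0.0000,0.0000,0.0578]
(0.6286, 0.1897, 0.34, 16.4) 1 [[[0.134,0.149,0],[0,0,0.044]]]  /n: [0.1340,0.1490,0.0000] [0.0000,0.0000,0.0440]
(0.6286, 0.1897, 0.246, 16.4) 4 [[[-0,0,0.784],[0,0,-0]]]  /n: [-0.0000,0.0000,0.1960] [0.0000,0.0000,-0.0000]
```

>>> apply_moves --moves '[[[0,0,-0.2],[0,0,0]],[[0,0,-0.5],[0,0,0]],[[0,0,-0.88],[0,0,0]]]'

```text
clock: 7.93
tool_pos: [0.4405, -0.1629, 0.3033]
tool_rot: [-0.002, 0.076, 0.997, 0.001]
contact_force: [1.3, -0.1, 0.0]
opening: 0.0425
finger_force: 0.0
```

>>> apply_moves --moves '[[[0,0,-0.3],[0,0,0]],[[0,0,-0.6],[0,0,0]],[[0,0,-0.92],[0,0,0]]]'

```text
clock: 8.18
tool_pos: [0.4411, -0.1632, 0.4156]
tool_rot: [-0.0, 0.076, 0.997, 0.0]
contact_force: [1.0, -0.4, -0.2]
opening: 0.0424
finger_force: 0.0
```

>>> apply_moves --moves '[[[-0.09,0.25,0],[0,0,0.057]],[[-0.17,0.5,0],[0,0,0.114]],[[-0.26,0.75,0],[0,0,0.171]],[[-0.344,1,0],[0,0,0.23]]]'

```text
clock: 8.52
tool_pos: [0.5011, -0.05, 0.4142]
tool_rot: [0.0, 0.257, 0.967, 0.0]
contact_force: [0.9, -0.1, -0.4]
opening: 0.0423
finger_force: 0.0
```

>>> apply_moves --moves '[[[0,0.25,0],[0,0,0.054]],[[0.01,0.5,0],[0,0,0.108]],[[0.02,0.75,0],[0,0,0.162]],[[0.027,1,0],[0,0,0.216]]]'

```text
clock: 8.85
tool_pos: [0.5572, 0.0565, 0.4137]
tool_rot: [-0.0, 0.416, 0.91, -0.0]
contact_force: [0.2, -0.6, 0.2]
opening: 0.0423
finger_force: 0.0
```

>>> apply_moves --moves '[[[0.1,0.25,0],[0,0,0.058]],[[0.19,0.5,0],[0,0,0.116]],[[0.29,0.75,0],[0,0,0.174]],[[0.384,1,0],[0,0,0.231]]]'

```text
clock: 9.18
tool_pos: [0.6173, 0.1702, 0.4136]
tool_rot: [-0.0, 0.573, 0.82, -0.0]
contact_force: [0.4, 0.0, -0.0]
opening: 0.0424
finger_force: 0.0
```

>>> apply_moves --moves '[[[0.07,0.08,0],[0,0,0.022]],[[0.134,0.15,0],[0,0,0.044]],[[0.134,0.15,0],[0,0,0.044]],[[0.134,0.15,0],[0,0,0.044]]]'

```text
clock: 9.52
tool_pos: [0.628, 0.1903, 0.4132]
tool_rot: [-0.0, 0.598, 0.801, -0.001]
contact_force: [-0.2, 0.1, -0.5]
opening: 0.0419
finger_force: 0.0
```

Run:
```python
from h import *
plan((.6286,.1897,.246,16.4,.025))
im,W=cloud("side"); cv2.imwrite("pics/s2.png",im)
z=np.load("rack0.npz");c,d,n=z["c"],z["d"],z["n"]
for nm in("scene","side"):
    im,W=cloud(nm)
    q=box([W],(.5,.8),(-.03,.45),(.2,.262)); t=(q[:,:2]-c[:2])@d; w=(q[:,:2]-c[:2])@n
    s=(abs(t+.0265)<.018)&(q[:,2]>.225)&(w<-.04)&(w>-.12); print(nm,s.sum(),np.median(w[s]) if s.any() else'')
    p=box([W],(.35,.55),(-.25,0),(.11,.14)); cc,dd=pca(p); m=mid(p,dd); print("dryA bar",len(p),m,np.degrees(np.arctan2(dd[1],dd[0])))
```

```text
now grasp [0.6279 0.1902 0.3352] yaw 16.5 open 0.0419 t 9.5
(0.6286, 0.1897, 0.246, 16.4) 4 [[[-0.006,0.004,0.744],[-0.001,0,0.001]]]  /n: [-0.0015,0.0010,0.1860] [-0.0003,0.0000,0.0003]
scene 79 -0.07436716680160003
dryA bar 56 (array([ 0.48058178, -0.16617348]), np.float64(0.04103599950423595), array([0.11168767, 0.12357023, 0.13108159])) -11.180343638935659
side 46 -0.07814970174215329
dryA bar 297 (array([ 0.43898936, -0.1657034 ]), np.float64(0.12139776108228832), array([0.11437952, 0.12609515, 0.12991455])) -8.242858894933578
```

>>> apply_moves --moves '[[[0,0,0.2],[0,0,0]],[[0,0,0.4],[0,0,0]],[[0,0,0.6],[0,0,0]],[[0,0,0.74],[0,0,0]],[[0,0,0.74],[0,0,0]],[[0,0,0.74],[0,0,0]]]'

```text
clock: 10.17
tool_pos: [0.628, 0.189, 0.3251]
tool_rot: [-0.0, 0.6, 0.8, -0.001]
contact_force: [1.1, 0.4, -0.4]
opening: 0.0424
finger_force: 0.0
```

>>> apply_moves --moves '[[[0,0,0],[0,0,0]],[[0,0,0],[0,0,0]],[[0,0,0],[0,0,0]],[[0,0,0],[0,0,0]],[[0,0,0],[0,0,0]],[[0,0,0],[0,0,0]]]' --hand -1

```text
clock: 10.67
tool_pos: [0.6285, 0.1902, 0.3258]
tool_rot: [0.0, 0.599, 0.801, 0.0]
contact_force: [-0.5, -0.5, 1.9]
opening: 0.0089
finger_force: 40.0
```

>>> apply_moves --moves '[[[0,0,-0.08],[0,0,0]],[[0,0,-0.16],[0,0,0]],[[0,0,-0.24],[0,0,0]],[[0,0,-0.33],[0,0,0]],[[0,0,-0.33],[0,0,0]]]'

```text
clock: 11.08
tool_pos: [0.6294, 0.1904, 0.368]
tool_rot: [0.001, 0.599, 0.801, 0.002]
contact_force: [0.2, -0.2, -0.8]
opening: 0.0086
finger_force: 40.0
```

>>> apply_moves --moves '[[[0,-0.07,0],[0,0,0]],[[0,-0.16,0],[0,0,0]],[[0,-0.27,0],[0,0,0]],[[0,-0.38,0],[0,0,0]],[[0,-0.5,0],[0,0,0]],[[0,-0.62,0],[0,0,0]],[[0,-0.74,0],[0,0,0]],[[0,-0.85,0],[0,0,0]],[[0,-0.94,0],[0,0,0]],[[0,-1,0],[0,0,0]]]'

```text
clock: 11.92
tool_pos: [0.5121, 0.1559, 0.3651]
tool_rot: [-0.0, 0.599, 0.801, -0.0]
contact_force: [0.3, 0.6, -1.1]
opening: 0.0087
finger_force: 40.0
```

Run:
```python
from h import *
plan((.4585,-.0465,.286,81.3,.025),(.4585,-.0465,.127,81.3,.02))
```

```text
now grasp [0.5121 0.1559 0.2871] yaw 16.4 open 0.0087 t 11.9
(0.4585, -0.0465, 0.286, 81.3) 7 [[[-1,-0.606,0.006],[-0,-0,-0.483]]]  /n: [-0.1429,-0.0866,0.0009] [-0.0000,-0.0000,-0.0690]
(0.4585, -0.0465, 0.286, 81.3) 4 [[[-0.152,-0.555,0.003],[-0,-0,-0.238]]]  /n: [-0.0380,-0.1388,0.0008] [-0.0000,-0.0000,-0.0595]
(0.4585, -0.0465, 0.127, 81.3) 6 [[[-0,-0,1],[-0,-0,-0]]]  /n: [-0.0000,-0.0000,0.1667] [-0.0000,-0.0000,-0.0000]
(0.4585, -0.0465, 0.127, 81.3) 2 [[[-0,-0,0.325],[-0,-0,-0]]]  /n: [-0.0000,-0.0000,0.1625] [-0.0000,-0.0000,-0.0000]
```

>>> apply_moves --moves '[[[-0.07,-0.04,0],[0,0,-0.04]],[[-0.2,-0.12,0],[0,0,-0.1]],[[-0.36,-0.22,0],[0,0,-0.17]],[[-0.52,-0.32,0],[0,0,-0.25]],[[-0.68,-0.42,0],[0,0,-0.33]],[[-0.84,-0.51,0],[0,0,-0.41]],[[-1,-0.606,0],[0,0,-0.483]]]'

```text
clock: 12.5
tool_pos: [0.4772, 0.0196, 0.365]
tool_rot: [0.0, 0.257, 0.966, 0.0]
contact_force: [-0.1, -0.4, -1.8]
opening: 0.009
finger_force: 40.0
```

>>> apply_moves --moves '[[[-0.04,-0.15,0],[0,0,-0.06]],[[-0.08,-0.3,0],[0,0,-0.12]],[[-0.12,-0.43,0],[0,0,-0.18]],[[-0.14,-0.52,0],[0,0,-0.22]],[[-0.152,-0.555,0],[0,0,-0.238]],[[-0.152,-0.555,0],[0,0,-0.238]]]'

```text
clock: 13.0
tool_pos: [0.4594, -0.0477, 0.3649]
tool_rot: [0.0, 0.077, 0.997, -0.0]
contact_force: [0.2, -0.1, -1.0]
opening: 0.0093
finger_force: 40.0
```

>>> apply_moves --moves '[[[0,0,0.14],[0,0,0]],[[0,0,0.28],[0,0,0]],[[0,0,0.42],[0,0,0]],[[0,0,0.56],[0,0,0]],[[0,0,0.71],[0,0,0]],[[0,0,0.86],[0,0,0]],[[0,0,1],[0,0,0]]]'

```text
clock: 13.58
tool_pos: [0.46, -0.0455, 0.244]
tool_rot: [0.0, 0.076, 0.997, 0.0]
contact_force: [-0.5, -0.0, -0.2]
opening: 0.0087
finger_force: 40.0
```

>>> apply_moves --moves '[[[0,0,0.1],[0,0,0]],[[0,0,0.2],[0,0,0]],[[0,0,0.28],[0,0,0]],[[0,0,0.33],[0,0,0]],[[0,0,0.35],[0,0,0]],[[0,0,0.35],[0,0,0]]]'

```text
clock: 14.08
tool_pos: [0.46, -0.0457, 0.2032]
tool_rot: [0.0, 0.076, 0.997, -0.0]
contact_force: [-0.9, 0.8, 0.1]
opening: 0.0087
finger_force: 39.9
```

```bash
python3 st.py
python3 - <<'E'
from h import *
plan((.4585,-.0465,.1245,81.3,.02))
E
```

```text
F [-0.9  0.8  0.1] 39.92230832576752
now grasp [ 0.46   -0.0457  0.1252] yaw 81.3 open 0.0087 t 14.1
(0.4585, -0.0465, 0.1245, 81.3) 1 [[[0.011,-0.008,0.006],[-0,0,-0]]]  /n: [0.0110,-0.0080,0.0060] [-0.0000,0.0000,-0.0000]
```

>>> apply_moves --moves '[[[0,0,0.015],[0,0,0]],[[0,0,0.015],[0,0,0]]]'

```text
clock: 14.25
tool_pos: [0.4599, -0.0457, 0.203]
tool_rot: [0.001, 0.076, 0.997, -0.0]
contact_force: [-5.8, 0.8, 22.6]
opening: 0.009
finger_force: 39.9
```

>>> apply_moves --moves '[[[0,0,0],[0,0,0]],[[0,0,0],[0,0,0]],[[0,0,0],[0,0,0]],[[0,0,0],[0,0,0]],[[0,0,0],[0,0,0]],[[0,0,0],[0,0,0]]]' --hand -0.1

```text
clock: 14.75
tool_pos: [0.4596, -0.0461, 0.2008]
tool_rot: [-0.0, 0.076, 0.997, 0.0]
contact_force: [-0.4, 1.2, -0.5]
opening: 0.0418
finger_force: 0.0
```

>>> apply_moves --moves '[[[0,0,-0.2],[0,0,0]],[[0,0,-0.4],[0,0,0]],[[0,0,-0.7],[0,0,0]],[[0,0,-1],[0,0,0]],[[0,0,-1],[0,0,0]]]'

```text
clock: 15.17
tool_pos: [0.4625, -0.046, 0.3264]
tool_rot: [0.006, 0.076, 0.997, 0.0]
contact_force: [0.9, 0.3, 0.6]
opening: 0.0425
finger_force: 0.0
```

```bash
cat > look.py <<'E'
from h import *
import sys
Ws=[cloud(n)[1] for n in("scene","side")]
z=np.load("rack0.npz");c,d,n=z["c"],z["d"],z["n"]
tp=get_state()["tool_pos"]
for a,x,y,h in(("f1",(.27,.48),(.285,.42),.1),("f2",(.3,.52),(.18,.285),.1),("f3",(.33,.54),(.06,.18),.1),("dB",(.36,.56),(-.09,0.02),.11),("dA",(.34,.54),(-.22,-.11),.11)):
    o=[]
    for W in Ws:
        p=box([W],x,y,(h,h+.024))
        if len(p)<60: o.append(None); continue
        e,v=pca(p); m=mid(p,v); o.append((m[0].round(4).tolist(),float(m[1].round(3)),float(m[2][1].round(3)),float((np.degrees(np.arctan2(v[1],v[0]))+90)%180-90)))
    print(a,o)
for W in Ws:
    q=box([W],(.5,.8),(-.06,.45),(.2,.262)); t=(q[:,:2]-c[:2])@d; w=(q[:,:2]-c[:2])@n
    for i,k in enumerate((.1325,-.0267,-.186)):
        s=(abs(t-k)<.018)&(q[:,2]>.225)&(w<-.04)&(w>-.12); print("hook",i+1,s.sum(),np.round(np.median(w[s]),4) if s.any() else'')
for i,(x,y) in enumerate(((.48,.43),(.55,.185),(.64,-.09))):
    p=box(Ws,(x-.07,x+.07),(y-.06,y+.06),(.09,.125)); print("doll",i+1,len(p),p.mean(0).round(3) if len(p) else '')
E
python3 look.py
```

```text
f1 [([0.4085, 0.3627], 0.171, 0.117, 23.98147628043452), ([0.3415, 0.3338], 0.048, 0.117, 20.90723523298027)]
f2 [([0.4123, 0.232], 0.118, 0.118, 8.435974336524112), None]
f3 [([0.4624, 0.1229], 0.172, 0.117, 12.736791638706507), ([0.4594, 0.1335], 0.179, 0.108, 18.706086879476402)]
dB [([0.46, -0.0431], 0.119, 0.125, -9.560445230772558), ([0.458, -0.0486], 0.12, 0.126, -9.055671423758255)]
dA [([0.4491, -0.1611], 0.105, 0.125, -8.233339388705886), ([0.4396, -0.1656], 0.12, 0.126, -8.21514852310274)]
hook 1 0 
hook 2 0 
hook 3 0 
hook 1 0 
hook 2 0 
hook 3 0 
doll 1 492 [0.485 0.431 0.105]
doll 2 559 [0.555 0.172 0.105]
doll 3 541 [ 0.642 -0.111  0.105]
```

```bash
sed -i 's/(.27,.48),(.285,.42)/(.27,.455),(.285,.39)/; s/(.33,.54),(.06,.18)/(.33,.515),(.06,.17)/' look.py; python3 look.py | head -3
python3 - <<'E'
from h import *
plan((.4366,.1155,.215,95.5,.04),(.4366,.1155,.116,95.5,.025))
E
```

```text
f1 [([0.3839, 0.3525], 0.117, 0.118, 18.010588017479506), ([0.3419, 0.3341], 0.045, 0.117, 20.923417572838957)]
f2 [([0.4138, 0.2325], 0.118, 0.118, 8.435877274142157), None]
f3 [([0.4368, 0.118], 0.121, 0.118, 5.288997262281143), None]
now grasp [ 0.4587 -0.0462  0.242 ] yaw 81.3 open 0.0423 t 15.4
(0.4366, 0.1155, 0.215, 95.5) 4 [[[0.297,1,0.173],[0,-0.001,-0.121]]]  /n: [0.0742,0.2500,0.0432] [0.0000,-0.0003,-0.0302]
(0.4366, 0.1155, 0.215, 95.5) 1 [[[0.032,0.315,0.052],[0,-0,-0.037]]]  /n: [0.0320,0.3150,0.0520] [0.0000,-0.0000,-0.0370]
(0.4366, 0.1155, 0.116, 95.5) 4 [[[-0.001,0,0.825],[0,-0,-0]]]  /n: [-0.0003,0.0000,0.2062] [0.0000,-0.0000,-0.0000]
```

>>> apply_moves --moves '[[[0.07,0.25,0.04],[0,0,-0.03]],[[0.15,0.5,0.08],[0,0,-0.06]],[[0.22,0.75,0.13],[0,0,-0.09]],[[0.297,1,0.17],[0,0,-0.121]]]'

```text
clock: 15.7
tool_pos: [0.4413, 0.0788, 0.2986]
tool_rot: [-0.002, -0.02, 1.0, -0.0]
contact_force: [1.1, 0.4, 0.2]
opening: 0.0422
finger_force: 0.0
```

>>> apply_moves --moves '[[[0.02,0.16,0.03],[0,0,-0.02]],[[0.032,0.315,0.055],[0,0,-0.037]],[[0.032,0.315,0.055],[0,0,-0.037]],[[0.032,0.315,0.055],[0,0,-0.037]]]'

```text
clock: 16.03
tool_pos: [0.4364, 0.1158, 0.2925]
tool_rot: [-0.002, -0.049, 0.999, -0.0]
contact_force: [-0.6, -1.2, 0.3]
opening: 0.0424
finger_force: 0.0
```

>>> apply_moves --moves '[[[0,0,0.2],[0,0,0]],[[0,0,0.4],[0,0,0]],[[0,0,0.6],[0,0,0]],[[0,0,0.75],[0,0,0]],[[0,0,0.82],[0,0,0]],[[0,0,0.825],[0,0,0]],[[0,0,0.825],[0,0,0]]]'

```text
clock: 16.62
tool_pos: [0.4373, 0.1147, 0.1948]
tool_rot: [-0.0, -0.047, 0.999, -0.0]
contact_force: [-0.2, 0.2, 0.3]
opening: 0.0422
finger_force: 0.0
```

>>> apply_moves --moves '[[[0,0,0],[0,0,0]],[[0,0,0],[0,0,0]],[[0,0,0],[0,0,0]],[[0,0,0],[0,0,0]],[[0,0,0],[0,0,0]],[[0,0,0],[0,0,0]]]' --hand -1

```text
clock: 17.12
tool_pos: [0.4375, 0.1157, 0.1953]
tool_rot: [0.0, -0.048, 0.999, 0.0]
contact_force: [-1.3, 0.9, 1.8]
opening: 0.0088
finger_force: 40.0
```

Run:
```python
from h import *
s=get_state();q=s["tool_pos"]
h=np.array([.6795,.0385]);n=np.array([.9594,.2819]);a=h-n*.13
plan((q[0],q[1],.235,95.5,.025),(q[0],q[1],.287,95.5,.025),(*a,.287,16.4,.025),(*h,.287,16.4,.02),(*h,.247,16.4,.012))
```

```text
now grasp [0.4375 0.1158 0.1173] yaw 95.5 open 0.0088 t 17.1
(np.float64(0.4374729656775582), np.float64(0.11571861218983923), 0.235, 95.5) 5 [[[-0.001,0,-0.981],[0,0.001,-0]]]  /n: [-0.0002,0.0000,-0.1962] [0.0000,0.0002,-0.0000]
(np.float64(0.4374729656775582), np.float64(0.11571861218983923), 0.287, 95.5) 3 [[[0,0.001,-0.433],[0,-0,-0]]]  /n: [0.0000,0.0003,-0.1443] [0.0000,-0.0000,-0.0000]
(np.float64(0.554778), np.float64(0.0018530000000000005), 0.287, 16.4) 10 [[[-0.78,-0.919,-0.001],[-0,-0,0.778]]]  /n: [-0.0780,-0.0919,-0.0001] [-0.0000,-0.0000,0.0778]
(np.float64(0.554778), np.float64(0.0018530000000000005), 0.287, 16.4) 2 [[[-0.147,0.055,0],[-0,-0,0.101]]]  /n: [-0.0735,0.0275,0.0000] [-0.0000,-0.0000,0.0505]
(np.float64(0.6795), np.float64(0.0385), 0.287, 16.4) 7 [[[-0,1,-0],[-0,-0,-0]]]  /n: [-0.0000,0.1429,-0.0000] [-0.0000,-0.0000,-0.0000]
(np.float64(0.6795), np.float64(0.0385), 0.287, 16.4) 1 [[[-0,0.083,-0],[-0,-0,-0]]]  /n: [-0.0000,0.0830,-0.0000] [-0.0000,-0.0000,-0.0000]
(np.float64(0.6795), np.float64(0.0385), 0.247, 16.4) 4 [[[-0.001,0,0.333],[-0,-0,-0]]]  /n: [-0.0003,0.0000,0.0833] [-0.0000,-0.0000,-0.0000]
```

>>> apply_moves --moves '[[[0,0,-0.1],[0,0,0]],[[0,0,-0.28],[0,0,0]],[[0,0,-0.5],[0,0,0]],[[0,0,-0.74],[0,0,0]],[[0,0,-0.98],[0,0,0]]]'

```text
clock: 17.53
tool_pos: [0.4366, 0.1154, 0.3135]
tool_rot: [-0.001, -0.048, 0.999, -0.0]
contact_force: [0.7, 0.1, -1.9]
opening: 0.0088
finger_force: 40.0
```

>>> apply_moves --moves '[[[0,0,-0.2],[0,0,0]],[[0,0,-0.36],[0,0,0]],[[0,0,-0.433],[0,0,0]],[[0,0,-0.433],[0,0,0]]]'

```text
clock: 17.87
tool_pos: [0.4379, 0.1157, 0.366]
tool_rot: [0.002, -0.048, 0.999, 0.0]
contact_force: [0.6, 0.5, -1.4]
opening: 0.0085
finger_force: 40.0
```

>>> apply_moves --moves '[[[-0.05,-0.06,0],[0,0,0.06]],[[-0.13,-0.15,0],[0,0,0.13]],[[-0.21,-0.25,0],[0,0,0.21]],[[-0.3,-0.35,0],[0,0,0.29]],[[-0.38,-0.45,0],[0,0,0.37]],[[-0.47,-0.55,0],[0,0,0.45]],[[-0.55,-0.65,0],[0,0,0.53]],[[-0.63,-0.75,0],[0,0,0.61]],[[-0.71,-0.84,0],[0,0,0.69]],[[-0.78,-0.919,0],[0,0,0.77]]]'

```text
clock: 18.7
tool_pos: [0.5408, 0.0137, 0.3623]
tool_rot: [-0.001, 0.529, 0.849, -0.001]
contact_force: [0.2, 0.2, -1.2]
opening: 0.0086
finger_force: 40.0
```

>>> apply_moves --moves '[[[-0.08,0.03,0],[0,0,0.06]],[[-0.14,0.05,0],[0,0,0.11]],[[-0.14,0.05,0],[0,0,0.11]],[[-0.14,0.05,0],[0,0,0.11]],[[-0.14,0.05,0],[0,0,0.11]]]'

```text
clock: 19.12
tool_pos: [0.553, 0.0029, 0.3633]
tool_rot: [-0.001, 0.597, 0.803, -0.001]
contact_force: [0.1, 0.2, -1.6]
opening: 0.0089
finger_force: 40.0
```

Run:
```python
from h import *
h=np.array([.6795,.0385])
plan((*h,.287,16.4,.02),(*h,.247,16.4,.012))
s=get_state();x,y,_=s["tool_pos"]
n=np.array([.9594,.2819]);d=np.array([-.2819,.9594])
for nm in("scene","side"):
    im,W=cloud(nm); p=box([W],(x-.1,x+.1),(y-.1,y+.1),(.14,.225)); r=p[:,:2]-[x,y]; u=r@n; v=r@d
    for a in(.165,.18,.195): k=(p[:,2]>a)&(p[:,2]<a+.015); print(nm,a,k.sum(),np.percentile(u[k],[1,99]).round(3),np.percentile(v[k],[1,99]).round(3))
cv2.imwrite("pics/s3.png",im)
```

```text
now grasp [0.5528 0.0029 0.2853] yaw 16.7 open 0.0089 t 19.1
(np.float64(0.6795), np.float64(0.0385), 0.287, 16.4) 7 [[[-0.018,1,-0.015],[-0.001,-0.001,0.004]]]  /n: [-0.0026,0.1429,-0.0021] [-0.0001,-0.0001,0.0006]
(np.float64(0.6795), np.float64(0.0385), 0.287, 16.4) 1 [[[-0.001,0.095,-0.001],[-0.001,0,-0]]]  /n: [-0.0010,0.0950,-0.0010] [-0.0010,0.0000,-0.0000]
(np.float64(0.6795), np.float64(0.0385), 0.247, 16.4) 4 [[[0,-0.001,0.333],[0,0,-0]]]  /n: [0.0000,-0.0003,0.0833] [0.0000,0.0000,-0.0000]
scene 0.165 756 [-0.036  0.041] [-0.059  0.067]
scene 0.18 417 [-0.037  0.042] [-0.06   0.068]
scene 0.195 622 [-0.04   0.043] [-0.062  0.068]
side 0.165 972 [-0.04   0.035] [-0.065  0.061]
side 0.18 308 [-0.04   0.039] [-0.065  0.062]
side 0.195 649 [-0.042  0.04 ] [-0.065  0.065]
```

View pics/s3.png

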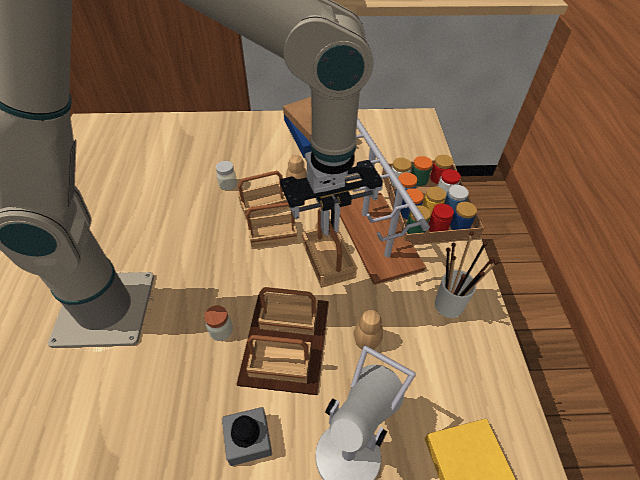

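>>> apply_moves --moves '[[[0,0.08,0],[0,0,0]],[[-0.01,0.2,0],[0,0,0]],[[-0.01,0.34,0],[0,0,0]],[[-0.02,0.48,0],[0,0,0]],[[-0.02,0.62,0],[0,0,0]],[[-0.02,0.76,0],[0,0,0]],[[-0.02,0.89,0],[0,0,0]],[[-0.02,1,0],[0,0,0]]]'

```text
clock: 19.88
tool_pos: [0.671, 0.0353, 0.3643]
tool_rot: [0.0, 0.597, 0.802, 0.0]
contact_force: [0.1, -0.5, -2.0]
opening: 0.0089
finger_force: 40.0
```

>>> apply_moves --moves '[[[0,0.06,0],[0,0,0]],[[0,0.095,0],[0,0,0]],[[0,0.095,0],[0,0,0]],[[0,0.095,0.07],[0,0,0]],[[0,0.095,0.14],[0,0,0]],[[0,0.095,0.21],[0,0,0]],[[0,0.095,0.27],[0,0,0]],[[0,0.095,0.31],[0,0,0]],[[0,0.095,0.32],[0,0,0]],[[0,0.095,0.32],[0,0,0]]]'

```text
clock: 20.72
tool_pos: [0.6802, 0.0375, 0.3257]
tool_rot: [-0.0, 0.598, 0.802, -0.0]
contact_force: [-0.3, 0.8, -1.3]
opening: 0.0084
finger_force: 40.0
```

Run:
```python
from h import *
h=np.array([.6795,.0385])
plan((*h,.2465,16.4,.02))
```

```text
now grasp [0.6802 0.0375 0.2477] yaw 16.6 open 0.0084 t 20.7
(np.float64(0.6795), np.float64(0.0385), 0.2465, 16.4) 1 [[[0.01,-0.003,0.01],[-0,-0,0.002]]]  /n: [0.0100,-0.0030,0.0100] [-0.0000,-0.0000,0.0020]
```

>>> apply_moves --moves '[[[0,0,0.012],[0,0,0]],[[0,0,0.012],[0,0,0]]]'

```text
clock: 20.88
tool_pos: [0.6808, 0.0376, 0.3251]
tool_rot: [0.0, 0.598, 0.802, 0.0]
contact_force: [0.7, -0.0, 0.4]
opening: 0.0089
finger_force: 40.0
```

>>> apply_moves --moves '[[[0,0,0],[0,0,0]],[[0,0,0],[0,0,0]],[[0,0,0],[0,0,0]],[[0,0,0],[0,0,0]],[[0,0,0],[0,0,0]],[[0,0,0],[0,0,0]]]' --hand -0.1

```text
clock: 21.38
tool_pos: [0.6805, 0.0376, 0.3247]
tool_rot: [0.0, 0.598, 0.802, 0.0]
contact_force: [0.4, 1.2, 0.1]
opening: 0.0418
finger_force: 0.0
```

>>> apply_moves --moves '[[[0,0,-0.15],[0,0,0]],[[0,0,-0.35],[0,0,0]],[[0,0,-0.6],[0,0,0]],[[0,0,-0.8],[0,0,0]],[[0,0,-0.8],[0,0,0]]]'

```text
clock: 21.8
tool_pos: [0.6823, 0.0376, 0.4267]
tool_rot: [0.004, 0.598, 0.802, 0.003]
contact_force: [0.5, -0.4, 0.0]
opening: 0.0425
finger_force: 0.0
```

```bash
python3 look.py
python3 - <<'E'
from h import *
plan((.4125,.2298,.335,98.9,.04),(.4125,.2298,.225,98.9,.04),(.4125,.2298,.1165,98.9,.025))
E
```

```text
f1 [([0.3832, 0.3521], 0.116, 0.118, 17.939290610594682), ([0.3793, 0.3464], 0.123, 0.117, 18.148295188160404)]
f2 [([0.4121, 0.2323], 0.121, 0.118, 8.410863010221803), ([0.4109, 0.2267], 0.12, 0.118, 8.815819795113953)]
f3 [None, None]
dB [([0.46, -0.0433], 0.118, 0.126, -9.346689352315138), ([0.4589, -0.0487], 0.119, 0.126, -9.027077732095307)]
dA [([0.441, -0.1601], 0.12, 0.125, -8.533674909315863), ([0.4389, -0.1656], 0.121, 0.126, -8.185006483163448)]
hook 1 0 
hook 2 0 
hook 3 63 -0.068
hook 1 0 
hook 2 0 
hook 3 66 -0.0722
doll 1 629 [0.483 0.428 0.105]
doll 2 545 [0.556 0.173 0.105]
doll 3 435 [ 0.641 -0.114  0.105]
now grasp [0.6808 0.0376 0.3436] yaw 16.6 open 0.0425 t 21.9
(0.4125, 0.2298, 0.335, 98.9) 6 [[[1,-0.775,0.031],[0,0.001,-0.421]]]  /n: [0.1667,-0.1292,0.0052] [0.0000,0.0002,-0.0702]
(0.4125, 0.2298, 0.335, 98.9) 5 [[[1,0.002,0.026],[0.001,0,-0.332]]]  /n: [0.2000,0.0004,0.0052] [0.0002,0.0000,-0.0664]
(0.4125, 0.2298, 0.335, 98.9) 3 [[[0.42,0.242,0.013],[0,0,-0.162]]]  /n: [0.1400,0.0807,0.0043] [0.0000,0.0000,-0.0540]
(0.4125, 0.2298, 0.225, 98.9) 3 [[[0,0,0.916],[-0,0,0]]]  /n: [0.0000,0.0000,0.3053] [-0.0000,0.0000,0.0000]
(0.4125, 0.2298, 0.1165, 98.9) 5 [[[0.001,0,0.904],[-0,0,0]]]  /n: [0.0002,0.0000,0.1808] [-0.0000,0.0000,0.0000]
```

Fresh basket hangs on hook 3. Next f2, from (0.4115, 0.2296).

>>> apply_moves --moves '[[[0.17,-0.13,0],[0,0,-0.07]],[[0.33,-0.26,0],[0,0,-0.14]],[[0.5,-0.39,0.01],[0,0,-0.21]],[[0.67,-0.52,0.01],[0,0,-0.28]],[[0.83,-0.65,0.02],[0,0,-0.35]],[[1,-0.775,0.03],[0,0,-0.421]]]'

```text
clock: 22.4
tool_pos: [0.5552, 0.1263, 0.4155]
tool_rot: [-0.001, 0.302, 0.953, -0.001]
contact_force: [1.0, 0.5, 0.0]
opening: 0.0424
finger_force: 0.0
```

>>> apply_moves --moves '[[[0.2,0,0],[0,0,-0.066]],[[0.4,0,0.01],[0,0,-0.132]],[[0.6,0,0.01],[0,0,-0.2]],[[0.8,0,0.02],[0,0,-0.266]],[[1,0.002,0.026],[0,0,-0.332]]]'

```text
clock: 22.82
tool_pos: [0.4578, 0.1961, 0.4125]
tool_rot: [-0.001, 0.047, 0.999, -0.001]
contact_force: [0.2, -0.6, -0.3]
opening: 0.0422
finger_force: 0.0
```

>>> apply_moves --moves '[[[0.14,0.08,0],[0,0,-0.054]],[[0.28,0.16,0.01],[0,0,-0.108]],[[0.42,0.242,0.013],[0,0,-0.162]],[[0.42,0.242,0.013],[0,0,-0.162]]]'

```text
clock: 23.15
tool_pos: [0.4086, 0.2318, 0.4113]
tool_rot: [-0.002, -0.082, 0.997, 0.0]
contact_force: [-0.6, 0.3, -0.4]
opening: 0.0422
finger_force: 0.0
```

>>> apply_moves --moves '[[[0,0,0.3],[0,0,0]],[[0,0,0.6],[0,0,0]],[[0,0,0.9],[0,0,0]],[[0,0,0.9],[0,0,0]],[[0,0,0.9],[0,0,0]]]'

```text
clock: 23.57
tool_pos: [0.4117, 0.2287, 0.303]
tool_rot: [-0.002, -0.077, 0.997, -0.001]
contact_force: [-0.2, 0.4, 0.7]
opening: 0.0423
finger_force: 0.0
```

Run:
```python
from h import *
plan((.4115,.2296,.1165,98.7,.025))
im,W=cloud("wrist"); p=box([W],(.3,.52),(.18,.285),(.108,.13)); e,v=pca(p); print(len(p),mid(p,v),np.degrees(np.arctan2(v[1],v[0])))
```

```text
now grasp [0.4114 0.2285 0.225 ] yaw 98.9 open 0.0423 t 23.6
(0.4115, 0.2296, 0.1165, 98.7) 5 [[[-0.003,0.009,0.904],[-0.001,-0.003,0.002]]]  /n: [-0.0006,0.0018,0.1808] [-0.0002,-0.0006,0.0004]
1554 (array([0.40883221, 0.22969953]), np.float64(0.10972936236869703), array([0.11469143, 0.1185223 , 0.12047504])) 8.918133216284515
```

>>> apply_moves --moves '[[[0,0.01,0.2],[0,0,0]],[[0,0.01,0.4],[0,0,0]],[[0,0.01,0.6],[0,0,0]],[[0,0.01,0.8],[0,0,0]],[[0,0.01,0.88],[0,0,0]],[[0,0.01,0.9],[0,0,0]],[[0,0.01,0.9],[0,0,0]]]'

```text
clock: 24.2
tool_pos: [0.4129, 0.2314, 0.1973]
tool_rot: [0.001, -0.078, 0.997, 0.0]
contact_force: [0.4, -0.3, 0.1]
opening: 0.0422
finger_force: 0.0
```

>>> apply_moves --moves '[[[0,0,0],[0,0,0]],[[0,0,0],[0,0,0]],[[0,0,0],[0,0,0]],[[0,0,0],[0,0,0]],[[0,0,0],[0,0,0]],[[0,0,0],[0,0,0]]]' --hand -1

```text
clock: 24.7
tool_pos: [0.4123, 0.231, 0.1968]
tool_rot: [0.0, -0.078, 0.997, 0.0]
contact_force: [-0.9, 0.0, 4.7]
opening: 0.009
finger_force: 40.0
```

>>> apply_moves --moves '[[[0,0,-0.1],[0,0,0]],[[0,0,-0.28],[0,0,0]],[[0,0,-0.5],[0,0,0]],[[0,0,-0.74],[0,0,0]],[[0,0,-0.98],[0,0,0]]]'

```text
clock: 25.12
tool_pos: [0.4114, 0.2306, 0.3148]
tool_rot: [-0.001, -0.078, 0.997, -0.0]
contact_force: [-0.0, 0.3, -1.8]
opening: 0.0087
finger_force: 40.0
```

>>> apply_moves --moves '[[[0,0,-0.2],[0,0,0]],[[0,0,-0.36],[0,0,0]],[[0,0,-0.433],[0,0,0]],[[0,0,-0.433],[0,0,0]],[[0,0,-0.433],[0,0,0]]]'

```text
clock: 25.53
tool_pos: [0.4118, 0.2306, 0.3653]
tool_rot: [-0.0, -0.078, 0.997, -0.0]
contact_force: [-1.0, -0.2, -1.6]
opening: 0.0087
finger_force: 40.0
```

Run:
```python
from h import *
h=np.array([.6346,.1914]);n=np.array([.9594,.2819]);a=h-n*.13
plan((*a,.287,16.4,.025))
```

```text
now grasp [0.4117 0.2306 0.2873] yaw 98.9 open 0.0087 t 25.5
(np.float64(0.509878), np.float64(0.15475299999999997), 0.287, 16.4) 10 [[[-0.602,-0.637,0.002],[-0,-0,0.778]]]  /n: [-0.0602,-0.0637,0.0002] [-0.0000,-0.0000,0.0778]
(np.float64(0.509878), np.float64(0.15475299999999997), 0.287, 16.4) 2 [[[-0.144,0.062,0],[-0.001,0,0.139]]]  /n: [-0.0720,0.0310,0.0000] [-0.0005,0.0000,0.0695]
```

>>> apply_moves --moves '[[[-0.04,-0.04,0],[0,0,0.06]],[[-0.1,-0.1,0],[0,0,0.13]],[[-0.16,-0.17,0],[0,0,0.21]],[[-0.22,-0.24,0],[0,0,0.29]],[[-0.29,-0.31,0],[0,0,0.37]],[[-0.36,-0.38,0],[0,0,0.45]],[[-0.42,-0.45,0],[0,0,0.53]],[[-0.49,-0.52,0],[0,0,0.61]],[[-0.55,-0.58,0],[0,0,0.69]],[[-0.602,-0.637,0],[0,0,0.77]]]'

```text
clock: 26.37
tool_pos: [0.495, 0.1659, 0.3637]
tool_rot: [-0.001, 0.503, 0.864, -0.002]
contact_force: [-0.6, -0.8, -1.6]
opening: 0.0088
finger_force: 40.0
```

>>> apply_moves --moves '[[[-0.07,0.03,0],[0,0,0.07]],[[-0.144,0.062,0],[0,0,0.14]],[[-0.144,0.062,0],[0,0,0.145]],[[-0.144,0.062,0],[0,0,0.145]],[[-0.144,0.062,0],[0,0,0.145]],[[-0.144,0.062,0],[0,0,0.145]]]'

```text
clock: 26.87
tool_pos: [0.5096, 0.1559, 0.3653]
tool_rot: [-0.001, 0.594, 0.804, -0.001]
contact_force: [-0.7, -0.2, -2.1]
opening: 0.0088
finger_force: 40.0
```

Run:
```python
from h import *
h=np.array([.6346,.1914])
plan((*h,.287,16.4,.02),(*h,.249,16.4,.012))
s=get_state();x,y,_=s["tool_pos"]
n=np.array([.9594,.2819]);d=np.array([-.2819,.9594])
for nm in("scene","side"):
    im,W=cloud(nm); p=box([W],(x-.1,x+.1),(y-.1,y+.1),(.14,.225)); r=p[:,:2]-[x,y]; u=r@n; v=r@d
    for a in(.165,.18,.195): k=(p[:,2]>a)&(p[:,2]<a+.015); print(nm,a,k.sum(),np.percentile(u[k],[1,99]).round(3),np.percentile(v[k],[1,99]).round(3))
```

```text
now grasp [0.5094 0.1559 0.2873] yaw 17.1 open 0.0088 t 26.9
(np.float64(0.6346), np.float64(0.1914), 0.287, 16.4) 7 [[[-0.022,1,0.001],[-0.001,-0,0.007]]]  /n: [-0.0031,0.1429,0.0001] [-0.0001,-0.0000,0.0010]
(np.float64(0.6346), np.float64(0.1914), 0.287, 16.4) 1 [[[-0,0.083,-0],[0,-0,0]]]  /n: [-0.0000,0.0830,-0.0000] [0.0000,-0.0000,0.0000]
(np.float64(0.6346), np.float64(0.1914), 0.249, 16.4) 4 [[[-0.001,-0,0.316],[0,-0,0]]]  /n: [-0.0003,-0.0000,0.0790] [0.0000,-0.0000,0.0000]
scene 0.165 947 [-0.036  0.041] [-0.058  0.067]
scene 0.18 441 [-0.037  0.041] [-0.059  0.067]
scene 0.195 724 [-0.041  0.042] [-0.062  0.067]
side 0.165 696 [-0.04   0.034] [-0.065  0.062]
side 0.18 315 [-0.04   0.039] [-0.066  0.063]
side 0.195 560 [-0.042  0.04 ] [-0.065  0.065]
```

>>> apply_moves --moves '[[[0,0.08,0],[0,0,0]],[[-0.01,0.2,0],[0,0,0]],[[-0.01,0.34,0],[0,0,0]],[[-0.02,0.48,0],[0,0,0]],[[-0.02,0.62,0],[0,0,0]],[[-0.02,0.76,0],[0,0,0]],[[-0.02,0.89,0],[0,0,0]],[[-0.02,1,0],[0,0,0]]]'

```text
clock: 27.63
tool_pos: [0.6274, 0.1886, 0.3657]
tool_rot: [0.0, 0.595, 0.804, 0.0]
contact_force: [0.2, -0.3, -1.8]
opening: 0.0087
finger_force: 40.0
```

>>> apply_moves --moves '[[[0,0.06,0],[0,0,0]],[[0,0.085,0],[0,0,0]],[[0,0.085,0],[0,0,0]],[[0,0.085,0.07],[0,0,0]],[[0,0.085,0.14],[0,0,0]],[[0,0.085,0.21],[0,0,0]],[[0,0.085,0.27],[0,0,0]],[[0,0.085,0.31],[0,0,0]],[[0,0.085,0.32],[0,0,0]],[[0,0.085,0.32],[0,0,0]]]'

```text
clock: 28.47
tool_pos: [0.6354, 0.1908, 0.3272]
tool_rot: [-0.0, 0.596, 0.803, -0.0]
contact_force: [-0.8, 0.5, -0.9]
opening: 0.0087
finger_force: 40.0
```

```bash
python3 st.py
python3 - <<'E'
from h import *
h=np.array([.6346,.1914])
plan((*h,.2485,16.4,.02))
E
```

```text
F [-0.8  0.5 -0.9] 39.9994558095932
now grasp [0.6354 0.1908 0.2492] yaw 16.9 open 0.0087 t 28.5
(np.float64(0.6346), np.float64(0.1914), 0.2485, 16.4) 1 [[[0.006,-0.005,0.006],[-0,-0,0.006]]]  /n: [0.0060,-0.0050,0.0060] [-0.0000,-0.0000,0.0060]
```

>>> apply_moves --moves '[[[0,0,0.01],[0,0,0]],[[0,0,0.01],[0,0,0]]]'

```text
clock: 28.63
tool_pos: [0.6359, 0.191, 0.3267]
tool_rot: [0.0, 0.596, 0.803, 0.0]
contact_force: [-0.0, -0.3, -1.4]
opening: 0.0088
finger_force: 40.0
```

>>> apply_moves --moves '[[[0,0,0],[0,0,0]],[[0,0,0],[0,0,0]],[[0,0,0],[0,0,0]],[[0,0,0],[0,0,0]],[[0,0,0],[0,0,0]],[[0,0,0],[0,0,0]]]' --hand -0.1

```text
clock: 29.13
tool_pos: [0.6357, 0.191, 0.3264]
tool_rot: [0.0, 0.596, 0.803, 0.0]
contact_force: [-0.3, -0.1, 0.9]
opening: 0.0419
finger_force: 0.0
```

>>> apply_moves --moves '[[[0,0,-0.15],[0,0,0]],[[0,0,-0.35],[0,0,0]],[[0,0,-0.6],[0,0,0]],[[0,0,-0.8],[0,0,0]],[[0,0,-0.8],[0,0,0]]]'

```text
clock: 29.55
tool_pos: [0.6374, 0.1915, 0.4282]
tool_rot: [0.003, 0.596, 0.803, 0.004]
contact_force: [1.0, 0.4, 0.1]
opening: 0.0422
finger_force: 0.0
```

```bash
python3 look.py
python3 - <<'E'
from h import *
plan((.381,.3494,.335,108,.04),(.381,.3494,.225,108,.04),(.381,.3494,.118,108,.025))
E
```

```text
f1 [([0.3839, 0.3526], 0.115, 0.118, 17.899242057009147), ([0.3792, 0.3469], 0.121, 0.117, 18.280317987065445)]
f2 [None, None]
f3 [None, None]
dB [None, ([0.4598, -0.0489], 0.12, 0.126, -9.153572596317161)]
dA [None, ([0.4395, -0.1657], 0.12, 0.126, -8.277810001159708)]
hook 1 0 
hook 2 77 -0.0675
hook 3 63 -0.0681
hook 1 0 
hook 2 48 -0.0714
hook 3 66 -0.0714
doll 1 623 [0.483 0.428 0.105]
doll 2 386 [0.552 0.169 0.106]
doll 3 437 [ 0.641 -0.114  0.105]
now grasp [0.636  0.1911 0.3453] yaw 16.9 open 0.0424 t 29.6
(0.381, 0.3494, 0.335, 108) 7 [[[1,-0.877,0.044],[0.001,0.001,-0.538]]]  /n: [0.1429,-0.1253,0.0063] [0.0001,0.0001,-0.0769]
(0.381, 0.3494, 0.335, 108) 6 [[[1,0.126,0.035],[0,-0,-0.408]]]  /n: [0.1667,0.0210,0.0058] [0.0000,-0.0000,-0.0680]
(0.381, 0.3494, 0.335, 108) 1 [[[0.117,0.113,0.006],[0.001,0,-0.066]]]  /n: [0.1170,0.1130,0.0060] [0.0010,0.0000,-0.0660]
(0.381, 0.3494, 0.225, 108) 3 [[[0,0,0.916],[-0,0,-0]]]  /n: [0.0000,0.0000,0.3053] [-0.0000,0.0000,-0.0000]
(0.381, 0.3494, 0.118, 108) 5 [[[0,0.001,0.892],[-0,0,-0]]]  /n: [0.0000,0.0002,0.1784] [-0.0000,0.0000,-0.0000]
```

>>> apply_moves --moves '[[[0.14,-0.13,0],[0,0,-0.077]],[[0.29,-0.25,0.01],[0,0,-0.154]],[[0.43,-0.38,0.02],[0,0,-0.231]],[[0.57,-0.5,0.02],[0,0,-0.308]],[[0.71,-0.63,0.03],[0,0,-0.385]],[[0.86,-0.75,0.04],[0,0,-0.462]],[[1,-0.877,0.044],[0,0,-0.538]]]'

```text
clock: 30.23
tool_pos: [0.4984, 0.2755, 0.4153]
tool_rot: [-0.001, 0.211, 0.978, -0.001]
contact_force: [0.5, -0.1, 0.8]
opening: 0.0426
finger_force: 0.0
```

>>> apply_moves --moves '[[[0.17,0.02,0],[0,0,-0.068]],[[0.33,0.04,0.01],[0,0,-0.136]],[[0.5,0.06,0.02],[0,0,-0.204]],[[0.67,0.08,0.02],[0,0,-0.272]],[[0.83,0.1,0.03],[0,0,-0.34]],[[1,0.126,0.035],[0,0,-0.408]]]'

```text
clock: 30.73
tool_pos: [0.396, 0.3387, 0.4113]
tool_rot: [-0.001, -0.107, 0.994, -0.001]
contact_force: [0.8, 0.6, -0.6]
opening: 0.0425
finger_force: 0.0
```

>>> apply_moves --moves '[[[0.12,0.11,0],[0,0,-0.066]],[[0.12,0.11,0],[0,0,-0.066]],[[0.12,0.11,0.3],[0,0,-0.066]],[[0.12,0.11,0.6],[0,0,-0.066]],[[0.12,0.11,0.91],[0,0,-0.066]],[[0.12,0.11,0.91],[0,0,-0.066]],[[0.12,0.11,0.91],[0,0,-0.066]]]'

```text
clock: 31.32
tool_pos: [0.3803, 0.3476, 0.3021]
tool_rot: [-0.002, -0.155, 0.988, -0.002]
contact_force: [0.8, 0.3, 1.4]
opening: 0.0423
finger_force: 0.0
```

Run:
```python
from h import *
plan((.381,.3497,.118,108,.025))
im,W=cloud("wrist"); p=box([W],(.3,.46),(.29,.4),(.108,.13)); e,v=pca(p); print(len(p),mid(p,v),np.degrees(np.arctan2(v[1],v[0])))
```

```text
now grasp [0.38   0.3473 0.2241] yaw 107.9 open 0.0423 t 31.3
(0.381, 0.3497, 0.118, 108) 5 [[[-0.015,0.017,0.884],[-0.001,-0.003,-0.001]]]  /n: [-0.0030,0.0034,0.1768] [-0.0002,-0.0006,-0.0002]
1544 (array([0.37743349, 0.34942403]), np.float64(0.10968387928379233), array([0.11481326, 0.11859606, 0.12038145])) 18.245765300275206
```

>>> apply_moves --moves '[[[0,0.01,0.2],[0,0,0]],[[-0.01,0.01,0.4],[0,0,0]],[[-0.01,0.01,0.6],[0,0,0]],[[-0.01,0.01,0.78],[0,0,0]],[[-0.01,0.01,0.87],[0,0,0]],[[-0.01,0.01,0.89],[0,0,0]],[[-0.01,0.01,0.89],[0,0,0]]]'

```text
clock: 31.95
tool_pos: [0.382, 0.3511, 0.1979]
tool_rot: [0.001, -0.156, 0.988, 0.0]
contact_force: [0.4, -1.1, 0.0]
opening: 0.0421
finger_force: 0.0
```

>>> apply_moves --moves '[[[0,0,0],[0,0,0]],[[0,0,0],[0,0,0]],[[0,0,0],[0,0,0]],[[0,0,0],[0,0,0]],[[0,0,0],[0,0,0]],[[0,0,0],[0,0,0]]]' --hand -1

```text
clock: 32.45
tool_pos: [0.3814, 0.3508, 0.1973]
tool_rot: [0.0, -0.156, 0.988, 0.0]
contact_force: [0.8, 0.6, 1.8]
opening: 0.0089
finger_force: 40.0
```

>>> apply_moves --moves '[[[0,0,-0.1],[0,0,0]],[[0,0,-0.28],[0,0,0]],[[0,0,-0.5],[0,0,0]],[[0,0,-0.74],[0,0,0]],[[0,0,-0.98],[0,0,0]]]'

```text
clock: 32.87
tool_pos: [0.3808, 0.35, 0.3152]
tool_rot: [-0.001, -0.156, 0.988, -0.0]
contact_force: [1.0, 0.6, -2.4]
opening: 0.0082
finger_force: 40.0
```

>>> apply_moves --moves '[[[0,0,-0.2],[0,0,0]],[[0,0,-0.36],[0,0,0]],[[0,0,-0.433],[0,0,0]],[[0,0,-0.433],[0,0,0]],[[0,0,-0.433],[0,0,0]]]'

```text
clock: 33.28
tool_pos: [0.3811, 0.35, 0.3658]
tool_rot: [-0.0, -0.156, 0.988, -0.0]
contact_force: [0.1, -1.2, -2.3]
opening: 0.009
finger_force: 40.0
```

Run:
```python
from h import *
h=np.array([.5897,.3441]);n=np.array([.9594,.2819]);a=h-n*.13
plan((*a,.287,16.4,.025))
```

```text
now grasp [0.381  0.35   0.2878] yaw 108.0 open 0.009 t 33.3
(np.float64(0.464978), np.float64(0.30745300000000003), 0.287, 16.4) 10 [[[-0.425,-0.423,0.005],[-0,-0,0.778]]]  /n: [-0.0425,-0.0423,0.0005] [-0.0000,-0.0000,0.0778]
(np.float64(0.464978), np.float64(0.30745300000000003), 0.287, 16.4) 4 [[[-0.167,0.078,0.001],[-0,0,0.239]]]  /n: [-0.0418,0.0195,0.0003] [-0.0000,0.0000,0.0597]
```

>>> apply_moves --moves '[[[-0.03,-0.03,0],[0,0,0.06]],[[-0.07,-0.07,0],[0,0,0.13]],[[-0.11,-0.11,0],[0,0,0.21]],[[-0.16,-0.16,0],[0,0,0.29]],[[-0.2,-0.2,0],[0,0,0.37]],[[-0.25,-0.25,0],[0,0,0.45]],[[-0.29,-0.29,0],[0,0,0.53]],[[-0.34,-0.34,0],[0,0,0.61]],[[-0.38,-0.38,0],[0,0,0.69]],[[-0.425,-0.423,0],[0,0,0.77]]]'

```text
clock: 34.12
tool_pos: [0.445, 0.3172, 0.3642]
tool_rot: [-0.001, 0.433, 0.901, -0.002]
contact_force: [-0.1, -1.0, -0.8]
opening: 0.0084
finger_force: 40.0
```

>>> apply_moves --moves '[[[-0.05,0.02,0],[0,0,0.07]],[[-0.1,0.05,0],[0,0,0.14]],[[-0.15,0.07,0],[0,0,0.21]],[[-0.167,0.078,0],[0,0,0.25]],[[-0.167,0.078,0],[0,0,0.25]],[[-0.167,0.078,0],[0,0,0.25]],[[-0.167,0.078,0],[0,0,0.25]]]'

```text
clock: 34.7
tool_pos: [0.4646, 0.3082, 0.3653]
tool_rot: [-0.0, 0.598, 0.802, -0.001]
contact_force: [0.2, 0.2, -1.2]
opening: 0.0089
finger_force: 40.0
```

Run:
```python
from h import *
h=np.array([.5897,.3441])
plan((*h,.287,16.4,.02),(*h,.249,16.4,.012))
s=get_state();x,y,_=s["tool_pos"]
n=np.array([.9594,.2819]);d=np.array([-.2819,.9594])
for nm in("scene","side"):
    im,W=cloud(nm); p=box([W],(x-.1,x+.1),(y-.1,y+.1),(.14,.225)); r=p[:,:2]-[x,y]; u=r@n; v=r@d
    for a in(.165,.18,.195): k=(p[:,2]>a)&(p[:,2]<a+.015); print(nm,a,k.sum(),np.percentile(u[k],[1,99]).round(3),np.percentile(v[k],[1,99]).round(3))
```

```text
now grasp [0.4645 0.3082 0.2873] yaw 16.6 open 0.0089 t 34.7
(np.float64(0.5897), np.float64(0.3441), 0.287, 16.4) 7 [[[-0.011,1,-0],[-0.001,0,0.002]]]  /n: [-0.0016,0.1429,-0.0000] [-0.0001,0.0000,0.0003]
(np.float64(0.5897), np.float64(0.3441), 0.287, 16.4) 1 [[[-0,0.084,0],[-0,0,0]]]  /n: [-0.0000,0.0840,0.0000] [-0.0000,0.0000,0.0000]
(np.float64(0.5897), np.float64(0.3441), 0.249, 16.4) 4 [[[-0,0,0.317],[-0,0,0]]]  /n: [-0.0000,0.0000,0.0793] [-0.0000,0.0000,0.0000]
scene 0.165 1201 [-0.036  0.041] [-0.057  0.067]
scene 0.18 496 [-0.036  0.041] [-0.058  0.067]
scene 0.195 813 [-0.04   0.042] [-0.061  0.067]
side 0.165 528 [-0.04   0.035] [-0.065  0.064]
side 0.18 285 [-0.04   0.038] [-0.066  0.064]
side 0.195 478 [-0.042  0.04 ] [-0.065  0.066]
```

>>> apply_moves --moves '[[[0,0.08,0],[0,0,0]],[[-0.01,0.2,0],[0,0,0]],[[-0.01,0.34,0],[0,0,0]],[[-0.01,0.48,0],[0,0,0]],[[-0.01,0.62,0],[0,0,0]],[[-0.01,0.76,0],[0,0,0]],[[-0.01,0.89,0],[0,0,0]],[[-0.01,1,0],[0,0,0]]]'

```text
clock: 35.47
tool_pos: [0.5824, 0.3413, 0.3661]
tool_rot: [0.0, 0.598, 0.801, 0.0]
contact_force: [0.6, -0.4, -2.1]
opening: 0.0088
finger_force: 40.0
```

>>> apply_moves --moves '[[[0,0.06,0],[0,0,0]],[[0,0.085,0],[0,0,0]],[[0,0.085,0],[0,0,0]],[[0,0.085,0.07],[0,0,0]],[[0,0.085,0.14],[0,0,0]],[[0,0.085,0.21],[0,0,0]],[[0,0.085,0.27],[0,0,0]],[[0,0.085,0.31],[0,0,0]],[[0,0.085,0.325],[0,0,0]],[[0,0.085,0.325],[0,0,0]]]'

```text
clock: 36.3
tool_pos: [0.5903, 0.3439, 0.3272]
tool_rot: [-0.0, 0.598, 0.801, -0.0]
contact_force: [-0.2, 0.1, -0.8]
opening: 0.0092
finger_force: 40.0
```

```bash
python3 st.py
python3 - <<'E'
from h import *
plan((.5897,.3441,.2485,16.4,.02))
E
```

```text
F [-0.2  0.1 -0.8] 39.998881816864014
now grasp [0.5902 0.3439 0.2492] yaw 16.5 open 0.0092 t 36.3
(0.5897, 0.3441, 0.2485, 16.4) 1 [[[0.003,-0.004,0.006],[-0,0,0.001]]]  /n: [0.0030,-0.0040,0.0060] [-0.0000,0.0000,0.0010]
```

Release, and retreat upward and toward the lamp side; measure the rack and the lamp bar.

>>> apply_moves --moves '[[[0,0,0.006],[0,0,0]],[[0,0,0.006],[0,0,0]]]'

```text
clock: 36.47
tool_pos: [0.5907, 0.3441, 0.327]
tool_rot: [0.0, 0.598, 0.801, 0.0]
contact_force: [-0.8, 0.1, -1.3]
opening: 0.0086
finger_force: 40.0
```

>>> apply_moves --moves '[[[0,0,0],[0,0,0]],[[0,0,0],[0,0,0]],[[0,0,0],[0,0,0]],[[0,0,0],[0,0,0]],[[0,0,0],[0,0,0]],[[0,0,0],[0,0,0]]]' --hand -0.1

```text
clock: 36.97
tool_pos: [0.5906, 0.344, 0.3268]
tool_rot: [0.0, 0.598, 0.801, 0.0]
contact_force: [-1.3, 0.2, -0.8]
opening: 0.0416
finger_force: 0.0
```

>>> apply_moves --moves '[[[0,0,-0.15],[0,0,0]],[[0,0,-0.35],[0,0,0]],[[0,0,-0.6],[0,0,0]],[[0,0,-0.9],[0,0,0]],[[0,0,-0.9],[0,0,0]]]'

```text
clock: 37.38
tool_pos: [0.5925, 0.3452, 0.4427]
tool_rot: [0.002, 0.599, 0.801, 0.006]
contact_force: [0.3, 0.5, 0.6]
opening: 0.0422
finger_force: 0.0
```

```bash
python3 look.py
python3 - <<'E'
from h import *
# lamp
Ws=[]
for nm in("scene","side"):
    im,W=cloud(nm); Ws.append(W); cv2.imwrite(f"pics/{nm}L.png",im); np.save(f"{nm}L.npy",W)
    # foot: z<.03 near
    p=box([W],(.45,.7),(-.5,-.25),(.004,.05)); 
    print(nm,"foot",len(p),p.min(0).round(3),p.max(0).round(3),np.percentile(p[:,2],[10,50,90]).round(3))
    p=box([W],(.5,.75),(-.45,-.2),(.1,.36)); print(np.histogram(p[:,2],np.arange(.1,.36,.01))[0])
topmap(Ws,"pics/topL.png",x0=.45,x1=.75,y0=-.5,y1=-.1,res=.001,scale=1.5)
E
```

```text
f1 [None, None]
f2 [None, None]
f3 [None, None]
dB [([0.4614, -0.0432], 0.119, 0.125, -9.395485892146567), ([0.4594, -0.0488], 0.12, 0.126, -9.22140511044853)]
dA [([0.4413, -0.1607], 0.119, 0.124, -8.306337120828303), ([0.4386, -0.1654], 0.122, 0.126, -8.143276440212261)]
hook 1 97 -0.068
hook 2 76 -0.0675
hook 3 60 -0.067
hook 1 38 -0.0717
hook 2 46 -0.072
hook 3 65 -0.0718
doll 1 606 [0.485 0.43  0.105]
doll 2 391 [0.551 0.169 0.106]
doll 3 436 [ 0.641 -0.114  0.105]
scene foot 952 [ 0.457 -0.5    0.004] [ 0.695 -0.254  0.05 ] [0.008 0.019 0.027]
[ 32  32  27  19  21  31  80 207 206 170 149 188 192 283 134 115  78   2
   0   0   0   0   0   0   0]
side foot 2085 [ 0.45  -0.411  0.004] [ 0.697 -0.26   0.05 ] [0.016 0.022 0.026]
[  0   0   2   8  22  36  76 342 411 440 409 364 413 905 536 545 447   1
   0   0   0   0   0   0   0]
```

View pics/topL.png

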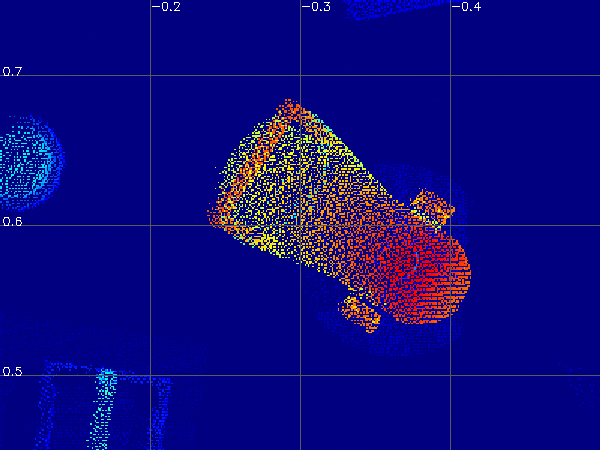

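```bash
cat > lamp.py <<'E'
from h import *
from scipy.optimize import least_squares
def lamp(Ws,c0,verbose=1):
    """c0: approx bar ends (2x2)"""
    c0=np.array(c0,float); m=c0.mean(0); d=(c0[1]-c0[0])/np.linalg.norm(c0[1]-c0[0]); n=np.array([-d[1],d[0]]); out=[]
    for W in Ws:
        p=box([W],(.4,.8),(-.5,-.1),(.15,.4)); 
        r=p[:,:2]-m; s=(abs(r@n)<.02)&(abs(r@d)<.04)
        p=p[s]
        # bar points: above shade, the top
        zt=np.percentile(p[:,2],98); b=p[p[:,2]>zt-.012]; 
        e,v=pca(b)
        for _ in range(3):
            q=np.linalg.norm(np.cross(b-e,v),axis=1); e,v=pca(b[q<.007])
        v=v*np.sign(v@[*d,0]); out.append((len(b),e.round(4),v.round(3),round(zt,4),np.percentile((b-e)@v,[1,99]).round(3)))
    return out
if __name__=="__main__":
    Ws=[np.load(f"{n}L.npy") for n in("scene","side")]
    for o in lamp(Ws,[(.677,-.292),(.604,-.243)]): print(o)
    # foot circle: top-face pts
    for W,nm in zip(Ws,("scene","side")):
        p=box([W],(.48,.68),(-.46,-.26),(.012,.06)); h=np.histogram(p[:,2],np.arange(.01,.06,.004)); print(nm,h[0])
        im=cv2.imread(f"pics/{nm}L.png").astype(int); 
        m=(W[...,2]>.008)&(W[...,2]<.03)&(abs(W[...,0]-.576)<.075)&(abs(W[...,1]+.365)<.075)
        q=W[m][:,:2]; 
        # outer rim by angle
        a=np.arctan2(q[:,1]+.365,q[:,0]-.576); rim=[]
        for k in np.arange(-np.pi,np.pi,.15):
            s=(a>=k)&(a<k+.15)
            if s.sum()>5:
                rr=np.linalg.norm(q[s]-[.576,-.365],axis=1); j=rr.argmax(); 
                rim.append([*q[s][j]])
        rim=np.array(rim); f=lambda x:np.linalg.norm(rim-x[:2],axis=1)-.065
        o=least_squares(f,[.576,-.365],loss="soft_l1",f_scale=.002); print(nm,len(rim),o.x,np.abs(o.fun).round(4))
        # knobs
        for x,y in((.608,-.388),(.54,-.34)):
            k=box([W],(x-.02,x+.02),(y-.02,y+.02),(.2,.26)); print("knob",len(k),k.mean(0).round(4) if len(k) else '')
E
python3 lamp.py
```

```text
(115, array([ 0.6422, -0.2661,  0.2356]), array([-0.817,  0.576,  0.009]), np.float64(0.2392), array([-0.038,  0.039]))
(281, array([ 0.6394, -0.2694,  0.2365]), array([-0.831,  0.557,  0.001]), np.float64(0.239), array([-0.039,  0.04 ]))
scene [ 32 185 231 199  80  12   6  12   4   6   0   0]
scene 33 [ 0.57713941 -0.36221087] [0.0018 0.0023 0.0031 0.0015 0.0032 0.0006 0.0016 0.0035 0.0012 0.0031
 0.0016 0.0018 0.0002 0.0009 0.0009 0.0006 0.0007 0.0014 0.0005 0.0021
 0.003  0.0008 0.0015 0.0014 0.0015 0.0021 0.0011 0.0013 0.0001 0.0013
 0.001  0.0012 0.0026]
knob 108 [ 0.6073 -0.3809  0.2314]
knob 133 [ 0.5482 -0.3425  0.2295]
side [ 19 360 650 761 228   9   8   6   6   7   8   5]
side 30 [ 0.57840553 -0.35509443] [0.003  0.0049 0.006  0.0065 0.0072 0.0042 0.0014 0.0054 0.0075 0.0097
 0.0104 0.0096 0.0082 0.0051 0.0007 0.0056 0.0047 0.0038 0.0017 0.0005
 0.0026 0.0028 0.0033 0.0074 0.0056 0.0052 0.0037 0.0014 0.0003 0.0002]
knob 356 [ 0.603  -0.3867  0.2371]
knob 212 [ 0.5432 -0.3452  0.2304]
```

Run:
```python
from h import *
plan((.6408,-.2678,.35,55.5,.04),(.6408,-.2678,.27,55.5,.04),(.6408,-.2678,.240,55.5,.02))
```

```text
now grasp [0.5899 0.3437 0.3556] yaw 16.5 open 0.0421 t 37.6
(0.6408, -0.2678, 0.35, 55.5) 4 [[[-1,-0.208,0.01],[-0,-0,-0.087]]]  /n: [-0.2500,-0.0520,0.0025] [-0.0000,-0.0000,-0.0217]
(0.6408, -0.2678, 0.35, 55.5) 4 [[[-1,-0.356,0.011],[-0,-0,-0.09]]]  /n: [-0.2500,-0.0890,0.0027] [-0.0000,-0.0000,-0.0225]
(0.6408, -0.2678, 0.35, 55.5) 4 [[[-1,-0.524,0.011],[-0,-0,-0.096]]]  /n: [-0.2500,-0.1310,0.0027] [-0.0000,-0.0000,-0.0240]
(0.6408, -0.2678, 0.35, 55.5) 4 [[[-1,-0.735,0.012],[-0.001,-0,-0.105]]]  /n: [-0.2500,-0.1837,0.0030] [-0.0003,-0.0000,-0.0262]
(0.6408, -0.2678, 0.35, 55.5) 2 [[[-0.461,-0.474,0.006],[-0,-0,-0.055]]]  /n: [-0.2305,-0.2370,0.0030] [-0.0000,-0.0000,-0.0275]
(0.6408, -0.2678, 0.27, 55.5) 3 [[[-0,0,0.667],[-0,-0,-0]]]  /n: [-0.0000,0.0000,0.2223] [-0.0000,-0.0000,-0.0000]
(0.6408, -0.2678, 0.24, 55.5) 2 [[[-0.001,0.001,0.25],[-0,-0,-0]]]  /n: [-0.0005,0.0005,0.1250] [-0.0000,-0.0000,-0.0000]
```

>>> apply_moves --moves '[[[-0.25,-0.05,0],[0,0,-0.022]],[[-0.5,-0.1,0],[0,0,-0.044]],[[-0.75,-0.16,0.01],[0,0,-0.066]],[[-1,-0.208,0.01],[0,0,-0.087]]]' --hand -0.35

```text
clock: 37.92
tool_pos: [0.5998, 0.2203, 0.4313]
tool_rot: [-0.001, 0.541, 0.841, -0.002]
contact_force: [0.6, 0.3, -0.0]
opening: 0.0304
finger_force: 0.0
```

>>> apply_moves --moves '[[[-0.25,-0.09,0],[0,0,-0.022]],[[-0.5,-0.18,0],[0,0,-0.045]],[[-0.75,-0.27,0.01],[0,0,-0.068]],[[-1,-0.356,0.01],[0,0,-0.09]]]'

```text
clock: 38.25
tool_pos: [0.6103, 0.0932, 0.4303]
tool_rot: [-0.001, 0.481, 0.877, -0.001]
contact_force: [0.5, -0.2, -0.1]
opening: 0.0306
finger_force: 0.0
```

>>> apply_moves --moves '[[[-0.25,-0.13,0],[0,0,-0.024]],[[-0.5,-0.26,0],[0,0,-0.048]],[[-0.75,-0.39,0.01],[0,0,-0.072]],[[-1,-0.524,0.01],[0,0,-0.096]]]'

```text
clock: 38.58
tool_pos: [0.6216, -0.0417, 0.4291]
tool_rot: [-0.002, 0.413, 0.911, -0.001]
contact_force: [0.1, -0.6, 0.1]
opening: 0.0309
finger_force: 0.0
```

>>> apply_moves --moves '[[[-0.25,-0.18,0],[0,0,-0.026]],[[-0.5,-0.37,0],[0,0,-0.052]],[[-0.75,-0.55,0.01],[0,0,-0.079]],[[-1,-0.735,0.01],[0,0,-0.105]]]'

```text
clock: 38.92
tool_pos: [0.6339, -0.1901, 0.4278]
tool_rot: [-0.002, 0.337, 0.942, -0.0]
contact_force: [0.1, 0.1, 1.1]
opening: 0.0303
finger_force: 0.0
```

>>> apply_moves --moves '[[[-0.23,-0.24,0],[0,0,-0.028]],[[-0.46,-0.474,0],[0,0,-0.055]],[[-0.46,-0.474,0],[0,0,-0.055]],[[-0.46,-0.474,0],[0,0,-0.055]]]'

```text
clock: 39.25
tool_pos: [0.6397, -0.2709, 0.4271]
tool_rot: [-0.002, 0.3, 0.954, -0.0]
contact_force: [0.5, 0.9, -0.4]
opening: 0.0304
finger_force: 0.0
```

Run:
```python
from h import *
plan((.6408,-.2678,.27,55.5,.04),(.6408,-.2678,.240,55.5,.02))
im,W=cloud("wrist"); np.save("wl.npy",W); cv2.imwrite("pics/w2.png",im)
p=box([W],(.58,.70),(-.32,-.22),(.222,.26)); e,v=pca(p); print(len(p),e,v,mid(p,v))
from lamp import lamp
print(lamp([W],[(.677,-.292),(.604,-.243)]))
```

```text
now grasp [ 0.6394 -0.2709  0.3491] yaw 55.1 open 0.0304 t 39.2
(0.6408, -0.2678, 0.27, 55.5) 2 [[[0.005,0.028,0.659],[-0.001,-0.002,-0.004]]]  /n: [0.0025,0.0140,0.3295] [-0.0005,-0.0010,-0.0020]
(0.6408, -0.2678, 0.24, 55.5) 2 [[[-0,0,0.25],[-0,-0,-0]]]  /n: [-0.0000,0.0000,0.1250] [-0.0000,-0.0000,-0.0000]
1533 [ 0.63900866 -0.26794724  0.23543904] [ 0.82939166 -0.55865722  0.00340307] (array([ 0.64164015, -0.26893325]), np.float64(0.09549308431484169), array([0.22535785, 0.23686988, 0.23893647]))
[(911, array([ 0.6388, -0.2614,  0.3952]), array([ 0.49 ,  0.869, -0.07 ]), np.float64(0.3994), array([-0.024,  0.016]))]
```

View pics/w2.png

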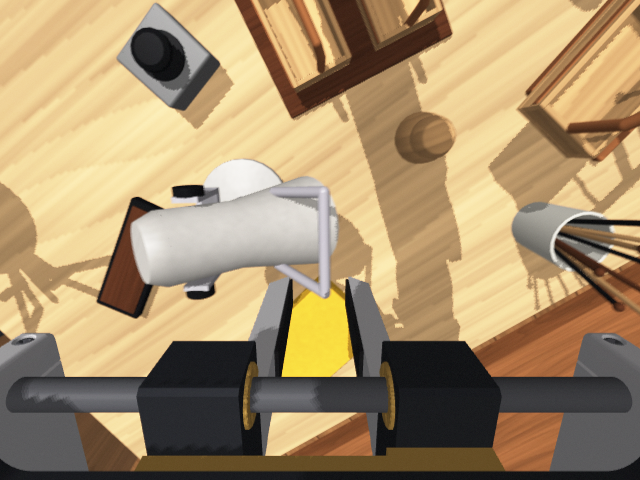

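>>> apply_moves --moves '[[[0,0.02,0.2],[0,0,0]],[[0,0.02,0.45],[0,0,-0.004]],[[0,0.02,0.66],[0,0,-0.005]],[[0,0.02,0.8],[0,0,-0.005]],[[0,0.02,0.9],[0,0,-0.005]],[[0,0.02,0.9],[0,0,-0.005]]]'

```text
clock: 39.8
tool_pos: [0.6413, -0.2623, 0.3181]
tool_rot: [-0.004, 0.292, 0.957, 0.001]
contact_force: [0.6, 0.3, 0.8]
opening: 0.0304
finger_force: 0.0
```

>>> apply_moves --moves '[[[0,0,0],[0,0,0]],[[0,0,0],[0,0,0]],[[0,0,0],[0,0,0]],[[0,0,0],[0,0,0]],[[0,0,0],[0,0,0]]]' --hand -1 --squeeze 25

```text
clock: 40.22
tool_pos: [0.6413, -0.2676, 0.3228]
tool_rot: [-0.0, 0.294, 0.956, -0.002]
contact_force: [-3.9, -4.1, 2.6]
opening: 0.0091
finger_force: 25.0
```

```bash
python3 st.py
python3 - <<'E'
from h import *
s=get_state(); q=s["tool_pos"]; 
P=np.array([.576,-.3625,.22]); aim=np.array([.6346,.1914,.155]); v=aim-P
yt=np.arctan2(v[1],v[0]); tt=np.arctan2(-v[2],np.hypot(*v[:2])); print(np.degrees(yt),tt)
bar=lambda y,t:P+[(.08*np.cos(t)+.085*np.sin(t))*np.cos(y),(.08*np.cos(t)+.085*np.sin(t))*np.sin(y),.085*np.cos(t)-.08*np.sin(t)]
y0=np.radians(55.8);t0=.695
off=np.array([q[0],q[1],q[2]-.078])-bar(y0,t0); print("bar model",bar(y0,t0),"off",off)
off[:2]=0; off[2]=.006
plan(*[(*(bar(y0+(yt-y0)*k,t0+(tt-t0)*k)+off),np.degrees(y0+(yt-y0)*k),.01) for k in(.25,.5,.75,1)])
E
```

```text
F [-3.9 -4.1  2.6] 24.99898374080658
83.96084205584464 0.11617297110098536
bar model [ 0.64113257 -0.26666034  0.23405373] off [ 0.00013907 -0.00092757  0.01079383]
now grasp [ 0.6412 -0.2678  0.2448] yaw 55.8 open 0.0091 t 40.2
(np.float64(0.6274168956814954), np.float64(-0.2622806003325624), np.float64(0.2566165766991776), np.float64(62.84021051396116)) 2 [[[0.12,-0.029,-0.098],[-0.002,0,-0.078]]]  /n: [0.0600,-0.0145,-0.0490] [-0.0010,0.0000,-0.0390]
(np.float64(0.6128221233232731), np.float64(-0.2619852610369041), np.float64(0.27253942935991327), np.float64(69.88042102792232)) 3 [[[0.109,-0.053,-0.133],[-0,0,-0.078]]]  /n: [0.0363,-0.0177,-0.0443] [-0.0000,0.0000,-0.0260]
(np.float64(0.5984529043663769), np.float64(-0.26585676222769), np.float64(0.2874894436338392), np.float64(76.92063154188348)) 3 [[[0.102,-0.071,-0.124],[-0,0,-0.079]]]  /n: [0.0340,-0.0237,-0.0413] [-0.0000,0.0000,-0.0263]
(np.float64(0.5853964817231442), np.float64(-0.2736824022790179), np.float64(0.3011541114397637), np.float64(83.96084205584464)) 3 [[[0.091,-0.089,-0.114],[-0,0,-0.078]]]  /n: [0.0303,-0.0297,-0.0380] [-0.0000,0.0000,-0.0260]
```

>>> apply_moves --moves '[[[0.04,-0.01,-0.04],[0,0,-0.026]],[[0.08,-0.02,-0.09],[0,0,-0.052]],[[0.12,-0.029,-0.138],[0,0,-0.078]],[[0.12,-0.029,-0.138],[0,0,-0.078]]]'

```text
clock: 40.55
tool_pos: [0.6271, -0.2627, 0.339]
tool_rot: [-0.0, 0.234, 0.972, -0.002]
contact_force: [-3.2, -5.4, 0.0]
opening: 0.0091
finger_force: 25.0
```

>>> apply_moves --moves '[[[0.04,-0.02,-0.045],[0,0,-0.026]],[[0.07,-0.035,-0.09],[0,0,-0.052]],[[0.109,-0.053,-0.133],[0,0,-0.078]],[[0.109,-0.053,-0.133],[0,0,-0.078]]]'

```text
clock: 40.88
tool_pos: [0.6129, -0.2622, 0.3548]
tool_rot: [0.0, 0.175, 0.985, -0.001]
contact_force: [-1.7, -5.1, -1.7]
opening: 0.0095
finger_force: 25.0
```

>>> apply_moves --moves '[[[0.034,-0.024,-0.041],[0,0,-0.026]],[[0.068,-0.048,-0.083],[0,0,-0.052]],[[0.102,-0.071,-0.124],[0,0,-0.079]],[[0.102,-0.071,-0.124],[0,0,-0.079]]]'

```text
clock: 41.22
tool_pos: [0.5989, -0.2654, 0.3694]
tool_rot: [0.0, 0.113, 0.994, -0.001]
contact_force: [-0.9, -5.2, -1.9]
opening: 0.009
finger_force: 25.0
```

>>> apply_moves --moves '[[[0.03,-0.03,-0.038],[0,0,-0.026]],[[0.06,-0.06,-0.076],[0,0,-0.052]],[[0.091,-0.089,-0.114],[0,0,-0.078]],[[0.091,-0.089,-0.114],[0,0,-0.078]],[[0.091,-0.089,-0.114],[0,0,-0.078]],[[0.091,-0.089,-0.114],[0,0,-0.078]]]'

```text
clock: 41.72
tool_pos: [0.5865, -0.2722, 0.383]
tool_rot: [-0.0, 0.053, 0.999, -0.0]
contact_force: [-1.7, -4.7, -2.6]
opening: 0.009
finger_force: 25.0
```

```bash
python3 st.py
python3 - <<'E'
from h import *
plan((.5854,-.2737,.3059,84,.01))
E
```

```text
F [-1.7 -4.7 -2.6] 25.004867613315582
now grasp [ 0.5865 -0.2722  0.305 ] yaw 84.0 open 0.009 t 41.7
(0.5854, -0.2737, 0.3059, 84) 1 [[[0.008,-0.014,-0.008],[-0,-0,-0]]]  /n: [0.0080,-0.0140,-0.0080] [-0.0000,-0.0000,-0.0000]
```

>>> apply_moves --moves '[[[0.01,-0.016,-0.008],[0,0,0]],[[0.01,-0.016,-0.008],[0,0,0]],[[0.01,-0.016,-0.008],[0,0,0]],[[0.01,-0.016,-0.008],[0,0,0]]]'

```text
clock: 42.05
tool_pos: [0.5858, -0.2729, 0.3837]
tool_rot: [0.0, 0.051, 0.999, 0.0]
contact_force: [2.5, -1.9, -6.2]
opening: 0.0094
finger_force: 25.0
```

>>> apply_moves --moves '[[[0.01,0,0],[0,0,0]],[[0,0,0],[0,0,0]],[[0,0,0],[0,0,0]],[[0,0,0],[0,0,0]],[[0,0,0],[0,0,0]]]' --hand -0.35

```text
clock: 42.47
tool_pos: [0.5852, -0.2734, 0.3844]
tool_rot: [0.0, 0.052, 0.999, 0.0]
contact_force: [0.6, 0.0, -0.1]
opening: 0.0304
finger_force: 0.0
```

>>> apply_moves --moves '[[[0,0,-0.15],[0,0,0]],[[0,0,-0.35],[0,0,0]],[[0,0,-0.6],[0,0,0]],[[0,0,-0.9],[0,0,0]]]'

```text
clock: 42.8
tool_pos: [0.5844, -0.2733, 0.4919]
tool_rot: [-0.002, 0.052, 0.999, 0.001]
contact_force: [0.9, -0.4, -0.4]
opening: 0.0308
finger_force: 0.0
```

>>> apply_moves --moves '[[[0,0.3,0],[0,0,0]],[[0,0.6,0],[0,0,0]],[[0,1,0],[0,0,0]],[[0,1,0],[0,0,0]],[[0,1,0],[0,0,0]]]'

```text
clock: 43.22
tool_pos: [0.598, -0.1497, 0.4927]
tool_rot: [0.001, 0.048, 0.999, 0.001]
contact_force: [-0.4, 0.2, -0.7]
opening: 0.0307
finger_force: 0.0
```

```bash
cat > ml.py <<'E'
from h import *
import sys
T=sys.argv[1]
P=np.array([.576,-.3625,.22]); aim=np.array([.6346,.1914,.155])
for nm in("scene","side"):
    im,W=cloud(nm); np.save(f"{nm}{T}.npy",W); cv2.imwrite(f"pics/{nm}{T}.png",im)
    p=box([W],(.52,.65),(-.31,-.235),(.282,.31)); 
    if len(p)<20: print(nm,len(p)); continue
    e,v=pca(p); q=np.linalg.norm(np.cross(p-e,v),axis=1); e,v=pca(p[q<.008]); m=mid(p,v); v=v*np.sign(-v[0])
    print(nm,len(p),e.round(4),m[0].round(4),m[1].round(3),"ztop",m[2].round(4),"beam yaw by bar",np.degrees(np.arctan2(-v[0],v[1])).round(2))
E
python3 ml.py M
```

```text
scene 146 [ 0.5908 -0.2708  0.2929] [ 0.5876 -0.2704] 0.096 ztop [0.2858 0.2932 0.2978] beam yaw by bar 83.33
side 415 [ 0.586  -0.2751  0.2946] [ 0.5863 -0.2758] 0.096 ztop [0.2873 0.2949 0.298 ] beam yaw by bar 83.81
```

```bash
cat > fit.py <<'E'
from h import *
from scipy.optimize import least_squares
import sys
T=sys.argv[1]; y0,t0=float(sys.argv[2]),float(sys.argv[3])
aim=np.array([.6346,.1914,.155])
Ws=[np.load(f"{n}{T}.npy") for n in("scene","side")]
def frame(y,t):
    x=np.array([np.cos(y)*np.cos(t),np.sin(y)*np.cos(t),-np.sin(t)]); yy=np.array([-np.sin(y),np.cos(y),0]); return np.stack([x,yy,np.cross(x,yy)])
def loc(p,P,y,t): return (p-P)@frame(y,t).T
for sel in((0,),(1,),(0,1)):
    pts=[];cam=[]
    for i in sel:
        p=box([Ws[i]],(.45,.75),(-.5,-.15),(.12,.32)); l=loc(p,np.array([.576,-.3625,.22]),y0,t0)
        r=np.hypot(l[:,1],l[:,2]); k=(l[:,0]>.03)&(l[:,0]<.124)&(r<.058)&(r>.02)&~((l[:,0]<.04)&(abs(l[:,1])>.03))&~((abs(l[:,1])>.036)&(l[:,0]>.05))
        pts.append(p[k]);cam+=[i]*k.sum()
    p=np.concatenate(pts)
    kn=np.linspace(.025,.13,7)
    def f(v):
        P=np.array([v[0],v[1],.22+v[2]]); l=loc(p,P,v[3],v[4]); r=np.hypot(l[:,1],l[:,2])
        return np.r_[r-np.interp(l[:,0],kn,v[5:12]),(v[:3]-[.576,-.3625,0])*np.array([3,3,6])]
    o=least_squares(f,np.r_[.576,-.3625,0,y0,t0,np.linspace(.038,.05,7)],loss="soft_l1",f_scale=.002)
    v=o.x; d=frame(v[3],v[4])[0]; P=np.array([v[0],v[1],.22+v[2]]); s=(aim-P)@d
    print(sel,len(p),"P",P.round(4),"yaw",np.degrees(v[3]).round(2),"tilt",v[4].round(4),"r",v[5:].round(4),"rms",np.sqrt(np.mean(o.fun**2)).round(5),"miss",(P+s*d-aim).round(4))
E
python3 fit.py M 1.455 .13; python3 fit.py L .97 .695
```

```text
(0,) 779 P [ 0.5782 -0.3465  0.232 ] yaw 83.87 tilt 0.3732 r [0.0249 0.033  0.04   0.0463 0.0546 0.0215 0.0544] rms 0.00505 miss [-0.0035 -0.0456 -0.1169]
(1,) 1980 P [ 0.5769 -0.3629  0.2198] yaw 83.79 tilt 0.1587 r [0.0318 0.0335 0.0368 0.0403 0.0435 0.047  0.0501] rms 0.00124 miss [ 0.0022 -0.0041 -0.0238]
(0, 1) 2759 P [ 0.577  -0.3626  0.211 ] yaw 83.92 tilt 0.0129 r [0.0362 0.0351 0.0364 0.0376 0.0385 0.0401 0.0373] rms 0.00383 miss [0.0015 0.0005 0.0488]
(0,) 740 P [ 0.5749 -0.3685  0.2134] yaw 57.14 tilt 0.5593 r [0.037  0.034  0.0351 0.037  0.037  0.0387 0.0388] rms 0.00307 miss [ 0.1506 -0.2345 -0.1841]
(1,) 1428 P [ 0.5769 -0.3643  0.22  ] yaw 55.93 tilt 0.7109 r [0.0321 0.0333 0.0367 0.0405 0.0436 0.0471 0.0504] rms 0.00142 miss [ 0.1188 -0.2948 -0.2063]
(0, 1) 2168 P [ 0.5749 -0.368   0.2153] yaw 56.38 tilt 0.6042 r [0.0359 0.0343 0.036  0.0383 0.0395 0.0415 0.0426] rms 0.00227 miss [ 0.1429 -0.2546 -0.1924]
```

```bash
cat > fit2.py <<'E'
from h import *
from scipy.optimize import least_squares
import sys
from importlib import import_module
def frame(y,t):
    x=np.array([np.cos(y)*np.cos(t),np.sin(y)*np.cos(t),-np.sin(t)]); yy=np.array([-np.sin(y),np.cos(y),0]); return np.stack([x,yy,np.cross(x,yy)])
def loc(p,P,y,t): return (p-P)@frame(y,t).T
aim=np.array([.6346,.1914,.155]); P0=np.array([.576,-.3625,.22])
poses=[("L",.97,.70),("M",1.46,.14)]+[(a,*map(float,b.split(","))) for a,b in zip(sys.argv[1::2],sys.argv[2::2])]
D=[]
for T,y,t in poses:
    for i,n in enumerate(("scene","side")):
        p=box([np.load(f"{n}{T}.npy")],(.45,.75),(-.5,-.15),(.12,.32)); l=loc(p,P0,y,t); r=np.hypot(l[:,1],l[:,2])
        b=(abs(l[:,1])<.04)&(np.hypot(l[:,0]-.08,l[:,2]-.085)<.014)
        k=(l[:,0]>.03)&(l[:,0]<.124)&(r<.058)&(r>.02)&~((l[:,0]<.04)&(abs(l[:,1])>.03))&~((abs(l[:,1])>.036)&(l[:,0]>.05))
        D.append((p[k] if i else p[:0],p[b],i))
kn=np.linspace(.025,.13,6)
def f(v):
    o=[(v[:3])*5,v[3:6]*3]
    for j,(s,b,i) in enumerate(D):
        P=P0+v[:3]+(v[3:6] if i==0 else 0); y,t=v[6+2*(j//2):8+2*(j//2)]; c=v[-6:]
        if len(s): l=loc(s,P,y,t); o.append((np.hypot(l[:,1],l[:,2])-np.interp(l[:,0],kn,c))/2)
        l=loc(b,P,y,t); o.append((np.hypot(l[:,0]-.08,l[:,2]-.085)-.005)*1.5)
    return np.concatenate(o)
v0=np.r_[np.zeros(6),*[[y,t] for _,y,t in poses],np.linspace(.032,.05,6)]
v=least_squares(f,v0,loss="soft_l1",f_scale=.0015).x
P=P0+v[:3]; print("P",P.round(4),"scene off",v[3:6].round(4),"r",v[-6:].round(4))
for j,(T,_,_) in enumerate(poses):
    y,t=v[6+2*j:8+2*j]; d=frame(y,t)[0]; s=(aim-P)@d; e=P+s*d-aim
    bm=P+frame(y,t).T@[.08,0,.085]
    res=[np.median(np.hypot(*(loc(b,P+(v[3:6] if i==0 else 0),y,t)[:,[0,2]]-[.08,.085]).T)-.005).round(4) for s_,b,i in D[2*j:2*j+2]]
    print(T,"yaw",np.degrees(y).round(2),"tilt",t.round(4),"bar",bm.round(4),"miss",e.round(4),"barres",res)
w=aim-P; yt=np.arctan2(w[1],w[0]); tt=np.arctan2(-w[2],np.hypot(*w[:2])); print("goal yaw",np.degrees(yt).round(2),"tilt",tt.round(4),"bar",(P+frame(yt,tt).T@[.08,0,.085]).round(4))
E
python3 fit2.py
```

```text
P [ 0.5765 -0.3649  0.2195] scene off [0.0005 0.0002 0.0003] r [0.0319 0.0339 0.038  0.042  0.0457 0.0497]
L yaw 55.89 tilt 0.6986 bar [ 0.6415 -0.2689  0.2331] miss [ 0.1219 -0.2905 -0.205 ] barres [np.float64(-0.0004), np.float64(-0.0001)]
M yaw 83.67 tilt 0.1528 bar [ 0.5866 -0.2734  0.2913] miss [ 0.0032 -0.0036 -0.0211] barres [np.float64(-0.0003), np.float64(-0.0001)]
goal yaw 84.04 tilt 0.1148 bar [ 0.5858 -0.2761  0.2948]
```

Run:
```python
from h import *
plan((.5866,-.2734,.41,83.8,.04),(.5866,-.2734,.33,83.8,.04),(.5866,-.2734,.298,83.8,.02))
```

```text
now grasp [ 0.5974 -0.1551  0.4141] yaw 84.1 open 0.0305 t 43.3
(0.5866, -0.2734, 0.41, 83.8) 3 [[[-0.013,-0.991,0.035],[-0.001,0,0.003]]]  /n: [-0.0043,-0.3303,0.0117] [-0.0003,0.0000,0.0010]
(0.5866, -0.2734, 0.33, 83.8) 3 [[[0,-0,0.667],[0,0,-0]]]  /n: [0.0000,-0.0000,0.2223] [0.0000,0.0000,-0.0000]
(0.5866, -0.2734, 0.298, 83.8) 2 [[[0,-0,0.267],[0,0,-0]]]  /n: [0.0000,-0.0000,0.1335] [0.0000,0.0000,-0.0000]
```

>>> apply_moves --moves '[[[0,-0.33,0.01],[0,0,0]],[[-0.01,-0.66,0.02],[0,0,0]],[[-0.013,-0.991,0.035],[0,0,0.003]],[[-0.013,-0.991,0.035],[0,0,0.003]],[[-0.013,-0.991,0.035],[0,0,0.003]],[[-0.013,-0.991,0.035],[0,0,0.003]]]'

```text
clock: 43.82
tool_pos: [0.5863, -0.2741, 0.4873]
tool_rot: [-0.0, 0.055, 0.998, 0.0]
contact_force: [0.4, -0.1, -0.8]
opening: 0.0302
finger_force: 0.0
```

>>> apply_moves --moves '[[[0,0,0.22],[0,0,0]],[[0,0,0.44],[0,0,0]],[[0,0,0.66],[0,0,0]],[[0,0,0.8],[0,0,0]],[[0,0,0.9],[0,0,0]],[[0,0,0.92],[0,0,0]],[[0,0,0.92],[0,0,0]],[[0,0,0.92],[0,0,0]],[[0,0,0.92],[0,0,0]]]'

```text
clock: 44.57
tool_pos: [0.5874, -0.2725, 0.3787]
tool_rot: [0.001, 0.054, 0.999, -0.0]
contact_force: [-0.1, -0.2, 0.3]
opening: 0.0305
finger_force: 0.0
```

Run:
```python
from h import *
plan((.5866,-.2734,.298,83.8,.01))
```

```text
now grasp [ 0.5876 -0.2725  0.3007] yaw 83.8 open 0.0305 t 44.6
(0.5866, -0.2734, 0.298, 83.8) 1 [[[0.006,-0.008,0.023],[-0,0.001,0]]]  /n: [0.0060,-0.0080,0.0230] [-0.0000,0.0010,0.0000]
```

>>> apply_moves --moves '[[[0,0,0],[0,0,0]],[[0,0,0],[0,0,0]],[[0,0,0],[0,0,0]],[[0,0,0],[0,0,0]],[[0,0,0],[0,0,0]],[[0,0,0],[0,0,0]]]' --hand -1 --squeeze 40

```text
clock: 45.07
tool_pos: [0.5869, -0.2728, 0.3777]
tool_rot: [0.0, 0.054, 0.999, -0.0]
contact_force: [0.1, -0.4, 1.6]
opening: 0.0088
finger_force: 40.0
```

```bash
python3 st.py
python3 - <<'E'
from h import *
s=get_state()["tool_pos"]
print(s)
plan((s[0]-.0008,s[1]-.0027,s[2]-.078+.0045,84,.01))
E
```

```text
F [ 0.1 -0.4  1.6] 40.00062704086304
[ 0.58691102 -0.27282269  0.37769709]
now grasp [ 0.587  -0.2728  0.2997] yaw 83.8 open 0.0088 t 45.1
(np.float64(0.5861110179363621), np.float64(-0.2755226878913039), np.float64(0.30419709048595256), 84) 1 [[[0.004,-0.023,-0.037],[-0,0,-0.002]]]  /n: [0.0040,-0.0230,-0.0370] [-0.0000,0.0000,-0.0020]
```

>>> apply_moves --moves '[[[0,-0.012,-0.02],[0,0,0]],[[0.005,-0.026,-0.04],[0,0,-0.003]],[[0.005,-0.026,-0.04],[0,0,-0.003]],[[0.005,-0.026,-0.04],[0,0,-0.003]],[[0.005,-0.026,-0.04],[0,0,-0.003]],[[0.005,-0.026,-0.04],[0,0,-0.003]]]'

```text
clock: 45.57
tool_pos: [0.5859, -0.2759, 0.3817]
tool_rot: [-0.0, 0.052, 0.999, 0.0]
contact_force: [3.4, -0.9, -7.6]
opening: 0.0087
finger_force: 40.0
```

>>> apply_moves --moves '[[[0,0,0],[0,0,0]],[[0,0,0],[0,0,0]],[[0,0,0],[0,0,0]],[[0,0,0],[0,0,0]],[[0,0,0],[0,0,0]]]' --hand -0.35

```text
clock: 45.98
tool_pos: [0.5858, -0.2757, 0.3827]
tool_rot: [0.0, 0.052, 0.999, -0.0]
contact_force: [-0.7, 0.1, 0.1]
opening: 0.0303
finger_force: 0.0
```

>>> apply_moves --moves '[[[0,0,-0.15],[0,0,0]],[[0,0,-0.35],[0,0,0]],[[0,0,-0.6],[0,0,0]],[[0,0,-0.9],[0,0,0]]]'

```text
clock: 46.32
tool_pos: [0.5851, -0.2756, 0.4902]
tool_rot: [-0.002, 0.052, 0.999, 0.001]
contact_force: [0.9, -0.7, -0.3]
opening: 0.0304
finger_force: 0.0
```

>>> apply_moves --moves '[[[0,0.3,0],[0,0,0]],[[0,0.6,0],[0,0,0]],[[0,1,0],[0,0,0]],[[0,1,0],[0,0,0]],[[0,1,0],[0,0,0]]]'

```text
clock: 46.73
tool_pos: [0.5987, -0.1519, 0.4909]
tool_rot: [0.001, 0.048, 0.999, 0.001]
contact_force: [0.4, 0.3, 0.2]
opening: 0.0307
finger_force: 0.0
```

```bash
python3 ml.py N; python3 fit2.py N 1.466,.12
```

```text
scene 147 [ 0.5953 -0.2742  0.2969] [ 0.5869 -0.2731] 0.096 ztop [0.2845 0.2968 0.3014] beam yaw by bar 83.57
side 440 [ 0.5856 -0.2781  0.2982] [ 0.5853 -0.2787] 0.097 ztop [0.2867 0.2985 0.3015] beam yaw by bar 84.15
P [ 0.5766 -0.365   0.2195] scene off [0.     0.0007 0.0003] r [0.0319 0.034  0.038  0.042  0.0457 0.0498]
L yaw 55.97 tilt 0.6985 bar [ 0.6414 -0.2689  0.2332] miss [ 0.1217 -0.2901 -0.2052] barres [np.float64(-0.0004), np.float64(-0.0001)]
M yaw 83.73 tilt 0.1528 bar [ 0.5866 -0.2735  0.2913] miss [ 0.0027 -0.0036 -0.0212] barres [np.float64(-0.0005), np.float64(-0.0001)]
N yaw 84.08 tilt 0.113 bar [ 0.5858 -0.2764  0.2949] miss [-0.0003  0.0001  0.001 ] barres [np.float64(-0.0003), np.float64(-0.0)]
goal yaw 84.05 tilt 0.1148 bar [ 0.5858 -0.2762  0.2948]
```

```bash
python3 look.py
python3 - <<'E'
from h import *
for nm in("scene","side"):
    im,W=cloud(nm); p=box([W],(.33,.43),(-.38,-.26),(.079,.095)); print(nm,len(p),np.percentile(p,[1,99],axis=0).round(4).tolist())
plan((.377,-.323,.36,84,.04),(.377,-.323,.12,84,.04))
E
```

```text
f1 [None, None]
f2 [None, None]
f3 [None, None]
dB [([0.4591, -0.0432], 0.12, 0.125, -9.403696787338589), ([0.4585, -0.0489], 0.12, 0.126, -9.334835893358516)]
dA [([0.4403, -0.1601], 0.12, 0.125, -8.673959513750233), ([0.4385, -0.1656], 0.122, 0.126, -8.154244401037118)]
hook 1 95 -0.0676
hook 2 77 -0.0675
hook 3 66 -0.0682
hook 1 39 -0.0719
hook 2 0 
hook 3 0 
doll 1 598 [0.484 0.431 0.105]
doll 2 382 [0.551 0.169 0.106]
doll 3 431 [ 0.641 -0.114  0.105]
scene 99 [[0.3559, -0.3436, 0.0791], [0.3979, -0.3015, 0.0877]]
side 442 [[0.3551, -0.3456, 0.0793], [0.3975, -0.3039, 0.0871]]
now grasp [ 0.5979 -0.1584  0.4119] yaw 83.9 open 0.0306 t 47.0
(0.377, -0.323, 0.36, 84) 5 [[[1,-0.925,0.258],[-0,-0,-0.001]]]  /n: [0.2000,-0.1850,0.0516] [-0.0000,-0.0000,-0.0002]
(0.377, -0.323, 0.36, 84) 3 [[[0.686,-0.633,0.176],[-0,-0,-0]]]  /n: [0.2287,-0.2110,0.0587] [-0.0000,-0.0000,-0.0000]
(0.377, -0.323, 0.12, 84) 3 [[[-0,0.001,1],[-0,-0,-0]]]  /n: [-0.0000,0.0003,0.3333] [-0.0000,-0.0000,-0.0000]
(0.377, -0.323, 0.12, 84) 3 [[[-0.001,0,1],[-0,-0,-0]]]  /n: [-0.0003,0.0000,0.3333] [-0.0000,-0.0000,-0.0000]
(0.377, -0.323, 0.12, 84) 1 [[[0,0,0],[-0,-0,-0]]]  /n: [0.0000,0.0000,0.0000] [-0.0000,-0.0000,-0.0000]
```

>>> apply_moves --moves '[[[0.25,0,0],[0,0,0]],[[0.5,-0.2,0],[0,0,0]],[[0.75,-0.45,0],[0,0,0]],[[1,-0.7,0.1],[0,0,0]],[[1,-0.925,0.258],[0,0,0]]]' --hand -1

```text
clock: 47.45
tool_pos: [0.4634, -0.2567, 0.4616]
tool_rot: [0.001, 0.054, 0.999, -0.002]
contact_force: [-0.0, -0.1, 0.4]
opening: 0.002
finger_force: 0.0
```

>>> apply_moves --moves '[[[0.23,-0.21,0.06],[0,0,0]],[[0.46,-0.42,0.12],[0,0,0]],[[0.686,-0.633,0.18],[0,0,0]],[[0.686,-0.633,0.18],[0,0,0]]]'

```text
clock: 47.78
tool_pos: [0.3701, -0.3275, 0.4362]
tool_rot: [-0.003, 0.058, 0.998, -0.001]
contact_force: [-1.4, 0.2, -0.2]
opening: 0.0006
finger_force: 0.0
```

>>> apply_moves --moves '[[[0,0,0.33],[0,0,0]],[[0,0,0.67],[0,0,0]],[[0,0,1],[0,0,0]],[[0,0,1],[0,0,0]]]'

```text
clock: 48.12
tool_pos: [0.3741, -0.32, 0.3117]
tool_rot: [-0.005, 0.053, 0.999, 0.004]
contact_force: [-1.0, 0.0, 0.2]
opening: 0.0003
finger_force: 0.0
```

>>> apply_moves --moves '[[[0,0,0.25],[0,0,0]],[[0,0,0.5],[0,0,0]],[[0,0,0.75],[0,0,0]],[[0,0,0.95],[0,0,0]],[[0,0,0.95],[0,0,0]],[[0,0,0.95],[0,0,0]]]'

```text
clock: 48.62
tool_pos: [0.3781, -0.3222, 0.2043]
tool_rot: [-0.0, 0.052, 0.999, -0.0]
contact_force: [-0.5, 0.3, 0.9]
opening: 0.0009
finger_force: 0.0
```

```bash
python3 st.py
python3 - <<'E'
from h import *
plan((.377,-.3235,.085,84,.01))
E
```

```text
F [-0.5  0.3  0.9] 0.0
now grasp [ 0.3781 -0.3222  0.1263] yaw 84.0 open 0.0009 t 48.6
(0.377, -0.3235, 0.085, 84) 5 [[[0.008,-0.012,0.344],[-0,-0,0]]]  /n: [0.0016,-0.0024,0.0688] [-0.0000,-0.0000,0.0000]
```

>>> apply_moves --moves '[[[0,0,0.08],[0,0,0]],[[0.005,-0.01,0.16],[0,0,0]],[[0.005,-0.01,0.2],[0,0,0]],[[0.005,-0.01,0.24],[0,0,0]],[[0.005,-0.01,0.27],[0,0,0]],[[0.005,-0.01,0.3],[0,0,0]],[[0.005,-0.01,0.32],[0,0,0]],[[0.005,-0.01,0.33],[0,0,0]],[[0.005,-0.01,0.33],[0,0,0]]]'

```text
clock: 49.37
tool_pos: [0.3775, -0.3233, 0.1662]
tool_rot: [0.001, 0.052, 0.999, -0.001]
contact_force: [-3.5, 1.9, 23.0]
opening: 0.0004
finger_force: 11.5
```

>>> apply_moves --moves '[[[0,0,0.01],[0,0,0]],[[0,0,0.01],[0,0,0]],[[0,0,0.01],[0,0,0]]]'

```text
clock: 49.62
tool_pos: [0.3775, -0.3234, 0.1661]
tool_rot: [0.001, 0.052, 0.999, -0.001]
contact_force: [-4.1, 3.1, 35.0]
opening: 0.0002
finger_force: 17.1
```

>>> apply_moves --moves '[[[0,0,-0.1],[0,0,0]],[[0,0,-0.2],[0,0,0]],[[0,0,-0.4],[0,0,0]],[[0,0,-0.7],[0,0,0]],[[0,0,-1],[0,0,0]],[[0,0,-1],[0,0,0]],[[0,0,-1],[0,0,0]],[[0,0,-1],[0,0,0]]]'

```text
clock: 50.28
tool_pos: [0.3765, -0.3222, 0.2823]
tool_rot: [-0.0, 0.052, 0.999, 0.0]
contact_force: [-0.5, -0.3, -0.5]
opening: 0.0006
finger_force: 0.0
```

```bash
python3 look.py; python3 ml.py Q; python3 fit2.py Q 1.466,.115|grep -E "^Q|goal"
python3 - <<'E'
from h import *
im,W=cloud("side"); p=box([W],(.33,.43),(-.38,-.26),(.06,.095)); print(len(p),np.percentile(p[:,2],[50,95]))
E
```

```text
f1 [None, None]
f2 [None, None]
f3 [None, None]
dB [([0.4596, -0.0432], 0.12, 0.125, -9.443613417736856), ([0.4596, -0.0486], 0.121, 0.126, -9.084707312714713)]
dA [([0.4409, -0.1608], 0.119, 0.125, -8.412612741538652), ([0.4486, -0.167], 0.103, 0.126, -8.583849892988482)]
hook 1 98 -0.0682
hook 2 79 -0.0679
hook 3 65 -0.0682
hook 1 34 -0.0715
hook 2 47 -0.072
hook 3 63 -0.0712
doll 1 606 [0.484 0.43  0.105]
doll 2 382 [0.551 0.169 0.106]
doll 3 435 [ 0.641 -0.114  0.105]
scene 168 [ 0.5876 -0.2736  0.2969] [ 0.5857 -0.2732] 0.097 ztop [0.2859 0.297  0.3019] beam yaw by bar 83.76
side 437 [ 0.5853 -0.2781  0.2982] [ 0.5852 -0.2787] 0.097 ztop [0.2871 0.2985 0.3013] beam yaw by bar 84.13
Q yaw 84.06 tilt 0.1123 bar [ 0.5858 -0.2764  0.295 ] miss [-0.0001  0.0002  0.0014] barres [np.float64(-0.0002), np.float64(0.0)]
goal yaw 84.05 tilt 0.1148 bar [ 0.5858 -0.2762  0.2948]
370 [0.08295018 0.08564389]
```

View pics/sideQ.png

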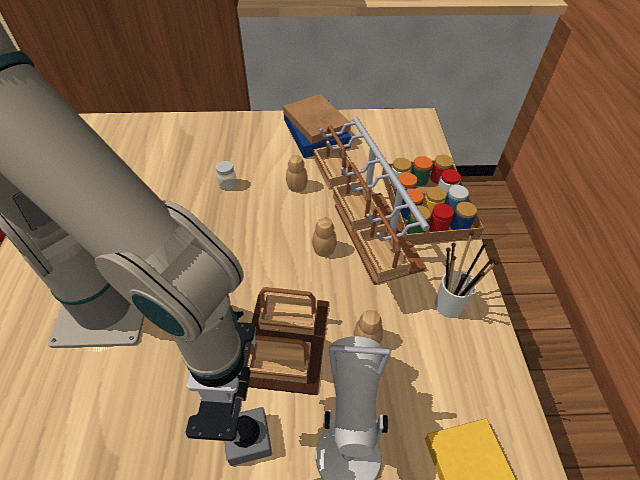

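The picture shows three baskets on the hooks (around (365,200)), two upright on the board (around (285,340)) and three dolls standing. The lamp points at the middle of the rack, and the plunger is back up at about 0.084 m.

```bash
python3 -c "
from h import *
print(close_job())"
```

```text
the job is handed in; nothing more can be done
None
```

I handed the job in at about 51 s: both dry baskets stand upright on the board and all three fresh baskets hang one to a hook. The lamp points within about 2 mm of the aim point by my camera fit, its timer was then pushed fully down and came back up, and all three dolls still stand.

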